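# Dress a ring case for its photo and hold the mirrored lid

### The arm

A 6-joint arm with a two-finger parallel gripper is mounted at the origin on a cart in front of the work surface, level with it; the furniture and walls round the work are solid. World frame = base frame: x ahead of the robot, y to its left, z up, the work surface at z = 0. Lengths are in m, angles in rad, forces in N, time in s.
With the tool pointing down it reaches from about 0.425 to 0.95 m from the base axis. Payload 3.5 kg.
Tool frame: the origin (TCP) lies midway between the tips of the shut fingers; the grasp point (between the pads) lies 19 mm behind it; x points along the fingers, y is the direction in which the jaws open and shut, and the axes are right-handed (so a half turn about x gives the same grasp; the last joint's range is limited). The gripper opens to 85 mm and grips with 20 to 120 N. Pads are 22 mm wide; open, the fingers measure 114 mm over their backs; the gripper's body (76 mm by 85 mm) begins 54 mm behind the grasp point. The pads swing forward as they close: fully open they stand 13 mm farther back than shut.
Start: joints at [1.086, 0.286, 1.577, -0, 1.279, -0.15], TCP at [0.222, 0.638, 0.21] pointing down, gripper open.
Joint ranges: [-2.77, 2.77], [-0.9, 2.22], [0.21, 2.48], [-1.53, 4.67], [0.24, 2.81], [-2.84, 2.84]. Speed limits (rad/s): [2.79, 2.79, 3.14, 3.14, 3.14, 3.14].

### API

Orientations are given as a unit quaternion [x, y, z, w].
In Python, from plant import sensors, optics, ctrl gives the robot as it stands.
- The arm moves only by the tool arm_command, never from a script. Its argument "increments" is a list that holds one entry, the list of rows, each a list of 4 numbers: the shift along the tool's x, y, z in cm, then the turn about the tool's x in rad. A call has 1 to 20 rows; each row shifts and turns the commanded pose from where the row before left it, along the tool's axes as they then stand; what a row does not reach is not made up. A row lasts 1/8 s, in which the tool goes at most 62.5 mm and 10.7 degrees, less where a joint would pass 70% of its speed; a pose out of reach is approached as far as the arm can. A call with a gripper value outside its range is refused whole. "grip" is the finger opening in cm, from 0 to 8.54, set as the call begins (left out, the last holds). The fingers move at their own pace and stop on an object; "grip_force" is the grip in N (left out, the last holds). Time passes only in rows, so rows that do not move let the fingers close. It gives the time, the measured TCP pose, the force and the opening at its end, in the units of the state.
- sensors.get_state(): the state, without advancing time (a new reading comes with each control period).
- optics.read_camera(name): name is "scene" or "top" or "wrist"; returns the picture (384x512x3 uint8, blue, green, red); there is no depth.
- optics.camera_model(name): a dict with "camera_matrix" (3x3 intrinsics, pixels), "world_from_camera" (4x4, takes a point from camera to world coordinates); the wrist camera has in their place "mount" (4x4, takes a point from camera to tool coordinates, whose origin is the TCP and whose axes are the tool frame's). Camera axes: x right, y up, looking along -z (the intrinsics and any distortion apply to the point x, -y, -z); pixel columns grow to the right and rows downward; lengths in m; the calibration is good to about 2 mm. A picture is of the moment at which its call begins: read the wrist's pose just before it. camera_model takes no time and is no camera call.
- ctrl.sign_off(): hands the job in, once; it reports no verdict.
Trained networks look in the newest picture that a camera, given by its name, has taken for a name from the list of things; names that differ only in an ending like _2 or _b are one class to them, and where a whole thing is asked for, a point or a joint stands for the part that bears it (a point fixed in the world has none). Each returns a list of dicts, best first, with "conf" (0 to 1); they miss things now and then, are a little off and sometimes report something else, mostly with a low value. They report only what shows in the picture. A call takes as long as a camera call.
- optics.boxes_of(camera, query): "at" ([row, column] in pixels, amid what is visible of it).
- optics.place_of(camera, query): "at" ([row, column] in pixels: a listed point, or the origin of a listed thing).
The state is a dict: "time": time; "qpos": joint angles; "dq": joint speeds; "joint_efforts": joint torques, N m; "eef_pos": TCP position; "tcp_rot": TCP orientation; "contact_force": force on the tool from outside, world axes, zero at the start; "wrist_torque": the same for the moment, N m; "opening": opening from 0.0 (shut) to 1.0 (fully open).
Only numpy, scipy, OpenCV 4.12 (cv2) and the standard library are available. Lean on these libraries where they do the work, as an engineer would, in place of code of your own. Each camera call takes 0.05 s, during which the arm holds its last target.

### The job

I am about to photograph this wedding set: slip the gold band over the thick navy velvet post and the silver band over the thin wine-red one in the open case, so that each lies flat on the pad. Then swing the case's mirrored lid forward from its stop to 60 degrees open (0 is shut, 90 upright), so that the mirror shows the tops of the rings, and finish while still holding it steady there with the gripper; it drops shut if let go, so never let it fall towards the rings. Leave the other things on the board where they lie.

Things in the scene. Friction and masses are not known exactly. Their poses are not given: they have to be found in the camera images.
- case: open wooden presentation case, fixed to the board, 110 mm deep (its x, front to back) x 160 mm wide (its y) x 45 mm high; walls 7 mm thick; inside, a flat ivory pad 12 mm above the board, so 33 mm below the rim. Origin: centre of the underside; x points from the front to the hinged back edge, z up. Two velvet posts stand on the pad
- thick_post: thicker, navy-blue one of the two upright round velvet ring posts in the case (which of the two stands on which side changes). 19 mm thick for the lowest 8 mm, then tapering to 14 mm, 26 mm tall (top 38 mm above the board, below the rim). Origin: centre of its foot, at pad height; the two posts are 64 mm apart, 32 mm either side of the case's middle and 12 mm in front of it. Fixed
- thin_post: thinner, wine-red velvet ring post, 14 mm thick for the lowest 8 mm, then tapering to 9 mm, 26 mm tall. Origin: centre of its foot, at pad height. Fixed
- gold_band: larger ring, gold, lying flat on the board to the right of the case: 26 mm outside, 21 mm inside diameter, 8 mm high, about 16 g. Origin: centre of its lower face, z is the ring's axis
- silver_band: smaller ring, silver, lying flat on the board to the right of the case (the two may swap places): 22 mm outside, 17 mm inside diameter, 8 mm high, about 12 g; too small to go down the thick post. Origin: centre of its lower face, z is the ring's axis
- lid (a joint): opening angle of the lid, rad: 0 = shut flat on the rim, 1.57 = upright, 1.72 = leaning back on its stop; it starts at or just before the stop (1.65 to 1.72) and stays there by itself. 60 degrees is 1.047. The hinge is nearly free: anywhere below about 1.45 the lid falls shut by its own weight (about 0.22 kg)
- lid_edge (a point): middle of the lid's front edge (the top edge while the lid stands open), halfway through its thickness. The lid is a flat panel 160 mm wide, 110 mm from hinge to this edge, 12 mm thick, wooden outside, mirror in a wooden frame inside. The point's axes turn with the lid: x from the edge towards the hinge in the lid's plane, z out of its wooden outside face, y along the edge
- lid_hinge (a point): middle of the hinge line, at the top of the case's back edge, 45 mm above the board; it lies on the mirror face of the lid (the lid's mid-thickness is 6 mm further out along the lid's z); axis along the case's y
- ring_box: small violet flocked ring box, shut, 40 x 46 x 32 mm; loose bystander, origin at the centre of its underside
- loupe: round pale grey loupe, 31 mm across, 19 mm tall; loose bystander, origin at the centre of its underside
- lid_cup_1: blue plastic bottle cap standing mouth up, 37 mm across, 22 mm tall; loose bystander, origin at the centre of its underside
- pliers_green: pliers with green grips lying flat, 140 x 47 x 11 mm, long axis x; loose bystander, origin at the centre of its underside
- tweezers_board: steel tweezers lying flat behind the case, 130 x 15 x 8 mm, long axis x; loose bystander, origin at the centre of its underside
- pen_blue: blue pen lying flat at the back of the board, 120 x 10 x 10 mm, long axis x; loose bystander, origin at the centre of its underside

How it is judged:
By the outcome, as a careful person would: the job done as asked, in the order asked, and still so for the second after the job is handed in, while the arm keeps its last pose, push and grip.
It also fails if it takes over 70 s, if anything falls off the work surface, if the arm or the gripper's body presses on something with over 40 N, if the wrist force passes 120 N, or if a joint passes its speed limit or range.

## Working session

There is one attempt and no reset: what is moved stays moved. The work goes in short steps, Python scripts to look and compute and a tool call to move; the robot and the scene stay as the last step left them, time stands still between calls to the robot, and variables do not carry over. Pictures are saved under pics/ and viewed, and the job is handed in when it is done.

Besides the shell and the picture viewer there is one more tool, called after "Request:" as name(argument=value, ...) on one line, values as JSON. arm_command: Moves the arm, as the interface text tells. Its arguments: {"type":"object","properties":{"increments":{"type":"array","items":{"type":"array","items":{"type":"array","items":{"type":"number"}}}},"grip":{"type":"number"},"grip_force":{"type":"number"}},"required":["increments"]}

```bash
ls; mkdir -p pics; python3 - <<'E'
from plant import sensors, optics, ctrl
import cv2, numpy as np
print(sensors.get_state())
for c in ["scene","top","wrist"]:
    im=optics.read_camera(c); cv2.imwrite(f"pics/a_{c}.png",im)
    m=optics.camera_model(c); print(c,{k:np.round(v,4).tolist() if hasattr(v,'__len__') and not isinstance(v,str) else v for k,v in m.items()})
    if c!="wrist":
        for q in ["case","thick_post","thin_post","gold_band","silver_band","lid_edge","lid_hinge","ring_box","loupe","lid_cup_1"]:
            r=optics.place_of(c,q)[:2]
            print(c,q,[(np.round(x['at'],1).tolist(),round(x['conf'],2)) for x in r])
print(sensors.get_state()['time'])
E
```

```text
pics
{'time': 0.0, 'qpos': array([ 1.08598961e+00,  2.87198194e-01,  1.57817038e+00, -7.34239694e-06,
        1.27858353e+00, -1.50008145e-01]), 'dq': array([-0.00166966,  0.00071202,  0.00028624, -0.00019567, -0.00067317,
       -0.00015377]), 'joint_efforts': array([ 2.65811541e-03, -4.05975652e+01, -2.92626232e+01,  3.99616511e-05,
        5.74182108e-03,  1.06730377e-05]), 'eef_pos': array([0.22144019, 0.63690311, 0.20902912]), 'tcp_rot': array([ 0.11702299,  0.69748007, -0.11860959,  0.69696408]), 'contact_force': array([ 0.61709571,  0.25367428, -0.1878702 ]), 'wrist_torque': array([ 0.02375269, -0.02061427,  0.01052905]), 'opening': 1.001187292688331}
scene {'camera_matrix': [[423.5766, 0.0, 249.8437], [0.0, 423.5766, 189.0601], [0.0, 0.0, 1.0]], 'world_from_camera': [[0.7634, 0.4688, -0.4444, 0.1568], [-0.6457, 0.5332, -0.5466, -0.4847], [-0.0193, 0.7042, 0.7097, 0.675], [0.0, 0.0, 0.0, 1.0]]}
scene case [([184.0, 181.0], 0.67)]
scene thick_post [([188.2, 189.1], 0.47)]
scene thin_post [([176.8, 162.2], 0.5)]
scene gold_band [([229.0, 213.4], 0.42)]
scene silver_band [([279.8
[... 450 characters left out ...]
0.0, 1.0]]}
top case [([215.1, 182.9], 0.82)]
top thick_post [([220.4, 193.6], 0.62)]
top thin_post [([227.9, 168.9], 0.53)]
top gold_band [([228.7, 244.3], 0.47), ([224.8, 309.3], 0.24)]
top silver_band [([225.9, 309.5], 0.38)]
top lid_edge [([176.5, 162.2], 0.58)]
top lid_hinge [([193.1, 175.6], 0.71)]
top ring_box [([179.9, 284.3], 0.74), ([220.0, 178.8], 0.27)]
top loupe [([185.1, 333.4], 0.52)]
top lid_cup_1 [([180.3, 307.6], 0.7), ([194.3, 175.1], 0.6)]
wrist {'camera_matrix': [[287.624, 0.0, 260.1199], [0.0, 287.624, 189.3406], [0.0, 0.0, 1.0]], 'mount': [[0.0008, 0.2608, -0.9654, -0.164], [1.0, 0.0005, 0.0009, -0.0002], [0.0007, -0.9654, -0.2608, -0.0656], [0.0, 0.0, 0.0, 1.0]]}
1.15
```

View pics/a_scene.png

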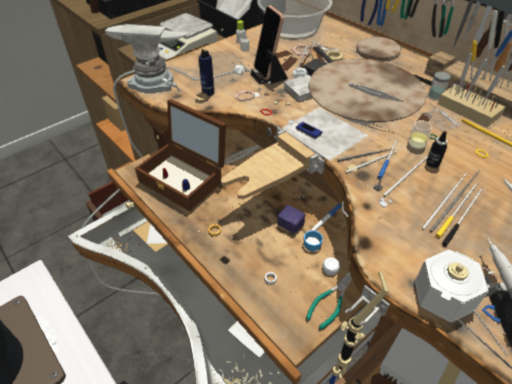

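View pics/a_top.png

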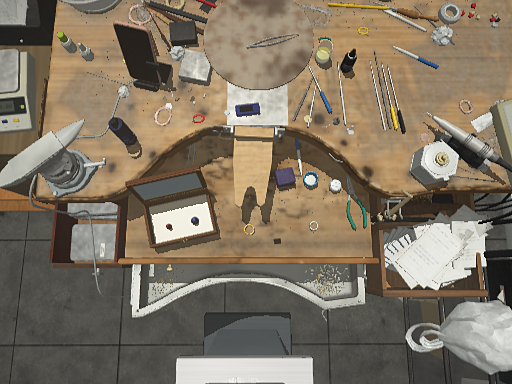

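View pics/a_wrist.png

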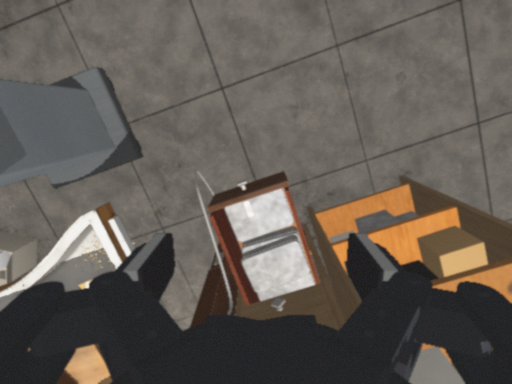

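```bash
cat > h.py <<'E'
from plant import sensors, optics, ctrl
import cv2, numpy as np
from scipy.spatial.transform import Rotation as R
def cam(c,T=None):
    m=optics.camera_model(c); K=np.array(m['camera_matrix'])
    if 'world_from_camera' in m: W=np.array(m['world_from_camera'])
    else:
        if T is None: T=tool()
        W=T@np.array(m['mount'])
    return K,W,m
def tool():
    s=sensors.get_state(); T=np.eye(4); T[:3,:3]=R.from_quat(s['tcp_rot']).as_matrix(); T[:3,3]=s['eef_pos']; return T
def p2w(c,rc,z,T=None):
    K,W,_=cam(c,T); r,cc=rc
    d=np.array([(cc-K[0,2])/K[0,0],-(r-K[1,2])/K[1,1],-1.0]); d=W[:3,:3]@d; o=W[:3,3]
    return o+d*(z-o[2])/d[2]
def w2p(c,p,T=None):
    K,W,_=cam(c,T); q=W[:3,:3].T@(np.asarray(p)-W[:3,3])
    return np.array([K[1,2]+K[1,1]*(-q[1])/(-q[2]),K[0,2]+K[0,0]*q[0]/(-q[2])])
E
python3 - <<'E'
from h import *
print([k for k in optics.camera_model('top')])
for c,d in {'scene':dict(case=((184,181),0),thick=((188.2,189.1),.012),thin=((176.8,162.2),.012),gold=((229,213.4),0),silver=((279.8,270.7),0),hinge=((155.9,198.4),.045),edge=((106.9,190.1),.155)),
 'top':dict(case=((215.1,182.9),0),thick=((220.4,193.6),.012),thin=((227.9,168.9),.012),gold=((228.7,248),0),silver=((225.9,312.5),0),hinge=((193.1,175.6),.045),edge=((176.5,162.2),.155),box=((179.9,284.3),0),cup=((180.3,307.6),0))}.items():
    for k,(rc,z) in d.items(): print(c,k,np.round(p2w(c,rc,z),4))
im=cv2.imread('pics/a_top.png')
cv2.imwrite('pics/b_top.png',cv2.resize(im[160:260,110:310],None,fx=4,fy=4,interpolation=cv2.INTER_CUBIC))
im=cv2.imread('pics/a_scene.png')
cv2.imwrite('pics/b_scene.png',cv2.resize(im[90:290,120:320],None,fx=3,fy=3,interpolation=cv2.INTER_CUBIC))
E
```

```text
['camera_matrix', 'world_from_camera']
scene case [0.4719 0.1514 0.    ]
scene thick [0.4724 0.117  0.012 ]
scene thin [0.447  0.1883 0.012 ]
scene gold [ 0.4483 -0.0037  0.    ]
scene silver [ 0.4557 -0.1708  0.    ]
scene hinge [0.5319 0.1594 0.045 ]
scene edge [0.5466 0.1909 0.155 ]
top case [0.4843 0.1515 0.    ]
top thick [0.4695 0.1227 0.012 ]
top thin [0.4512 0.1824 0.012 ]
top gold [ 0.4502 -0.0107  0.    ]
top silver [ 0.457  -0.1711  0.    ]
top hinge [0.5314 0.1626 0.045 ]
top edge [0.5457 0.17   0.155 ]
top box [ 0.5743 -0.1029  0.    ]
top cup [ 0.5732 -0.1622  0.    ]
```

View pics/b_top.png

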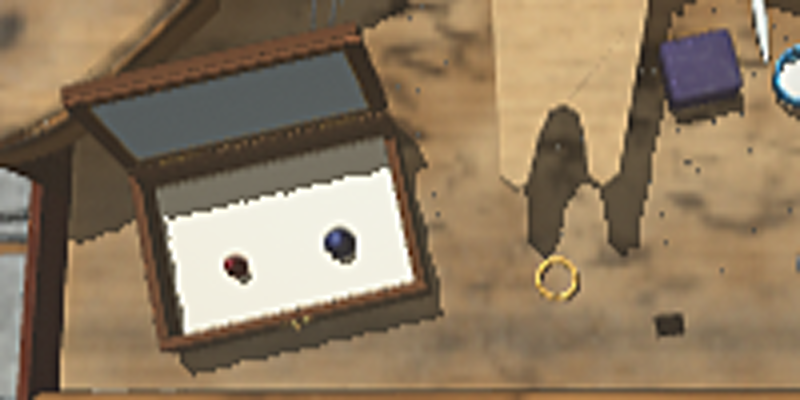

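View pics/b_scene.png

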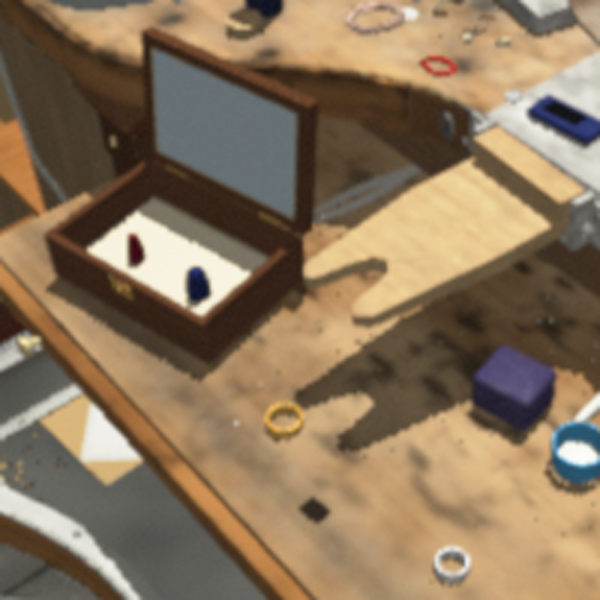

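```bash
python3 - <<'E'
from h import *
def tri(a,b):
    A=[];B=[]
    for c,(r,cc) in (('scene',a),('top',b)):
        o=p2w(c,(r,cc),0.0); W=cam(c)[1]; d=o-W[:3,3]; d/=np.linalg.norm(d); P=np.eye(3)-np.outer(d,d); A.append(P);B.append(P@o)
    return np.linalg.solve(sum(A),sum(B))
f=lambda r,c:(90+r/3,120+c/3); g=lambda r,c:(160+r/4,110+c/4)
print('prongL',tri(f(277,303),g(187,512)),'prongR',tri(f(315,360),g(185,600)))
print('gold',tri(f(418,284),g(278,556)))
print('lid corners',tri(f(38,148),g(97,64)),tri(f(103,316),g(36,356)))
print('rim front R',tri(f(325,207),g(290,428)),'rim front L',tri(f(240,50),g(345,165)))
print('thick top',tri(f(272,196),g(237,338)),'thin',tri(f(240,133),g(259,232)))
print('hinge R',tri(f(235,302),g(125,390)))
print(tool().round(3)); print(cam('wrist')[1].round(3))
E
```

```text
prongL [0.4891187  0.01158077 0.09703551] prongR [ 0.49253576 -0.0390165   0.09739101]
gold [ 0.44657731 -0.01286393  0.00909908]
lid corners [0.53039245 0.24934297 0.14420489] [0.56370963 0.09198437 0.15462522]
rim front R [0.43772744 0.06124815 0.04720754] rim front L [0.40445121 0.21620934 0.03999647]
thick top [0.46794489 0.11710295 0.03847231] thin [0.45461177 0.18079357 0.0342412 ]
hinge R [0.53610466 0.08411641 0.05481581]
[[-0.     0.329  0.944  0.222]
 [-0.     0.944 -0.329  0.638]
 [-1.    -0.     0.     0.21 ]
 [ 0.     0.     0.     1.   ]]
[[ 0.329 -0.912 -0.246  0.16 ]
 [ 0.944  0.318  0.087  0.659]
 [-0.001 -0.261  0.965  0.374]
 [ 0.     0.     0.     1.   ]]
```

Request:
arm_command(increments=[[[0,-3.1,2.92,0],[0,-3.1,2.92,0],[0,-3.1,2.92,0],[0,-3.1,2.92,0],[0,-3.1,2.92,0],[0,-3.1,2.92,0],[0,-3.1,2.92,0],[0,-3.1,2.92,0],[0,-3.1,2.92,0],[0,-3.1,2.92,0],[0,-3.1,2.92,0],[0,-3.1,2.92,0],[0,0,0,-0.14],[0,0,0,-0.14],[0,0,0,-0.14],[0,0,0,-0.13],[0,0,0,0]]])

```text
time: 3.28
eef_pos: [0.4305, 0.171, 0.2106]
tcp_rot: [-0.075, 0.703, 0.075, 0.703]
contact_force: [0.6, 0.2, -0.7]
opening: 0.999
```

```bash
cat >> h.py <<'E'
def shot(name,c='wrist',crop=None,fx=1):
    im=optics.read_camera(c)
    o=im
    if crop: r0,r1,c0,c1=crop; o=im[r0:r1,c0:c1]
    if fx!=1: o=cv2.resize(o,None,fx=fx,fy=fx,interpolation=cv2.INTER_CUBIC)
    cv2.imwrite(f'pics/{name}.png',o); return im
E
python3 - <<'E'
from h import *
T=tool(); shot('c_wrist',fx=1.5)
for q,z in [("thick_post",.012),("thin_post",.012),("gold_band",0),("lid_edge",.155),("lid_hinge",.045),("case",0)]:
    for x in optics.place_of('wrist',q)[:2]: print(q,np.round(x['at'],1),round(x['conf'],2),p2w('wrist',x['at'],z,T).round(4))
E
```

```text
thick_post [185.2 213.1] 0.77 [0.4695 0.1163 0.012 ]
thin_post [184.5 266.8] 0.42 [0.4538 0.1843 0.012 ]
gold_band [143.6 124.6] 0.51 [ 0.4423 -0.0064  0.    ]
lid_edge [318.8 234.5] 0.57 [0.5471 0.1721 0.155 ]
lid_hinge [240.3 241.4] 0.59 [0.5226 0.1665 0.045 ]
case [193.6 244.2] 0.66 [0.4756 0.1581 0.    ]
```

View pics/c_wrist.png

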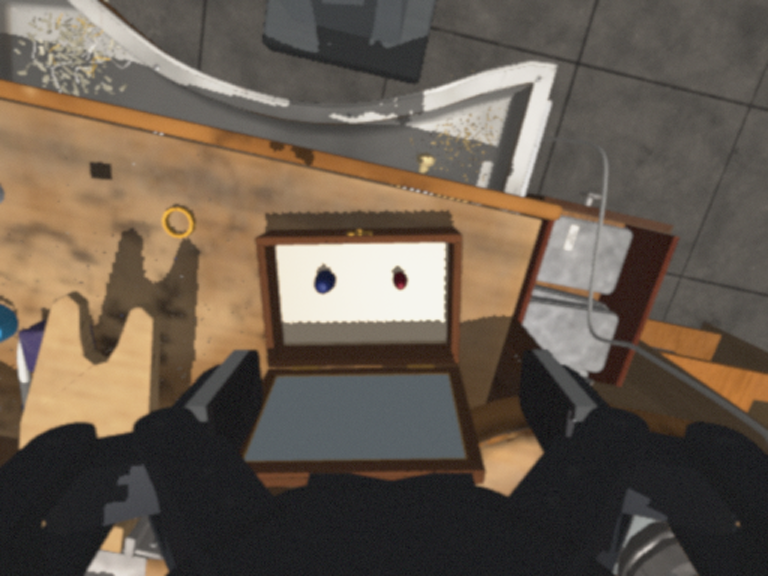

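```bash
python3 - <<'E'
from h import *
T=tool()
f=lambda r,c,z:p2w('wrist',(r/1.5,c/1.5),z,T).round(4)
a,b=f(237,258,.045),f(234,462,.045); print('front corners',a,b,np.linalg.norm(a-b),np.degrees(np.arctan2(*( -(b-a)[:2]*[1,-1]))))
ex=np.array([.9763,.2164]);ey=np.array([-.2164,.9763])
m=(a+b)[:2]/2+.055*ex; print('case centre',m, 'thick',m-.012*ex-.032*ey,'thin',m-.012*ex+.032*ey)
print('post tops',f(277,324,.038),f(276,400,.038))
print('gold top-ring mid',f(222,178,.005))
print('hinge',f(364,268,.047),f(366,456,.047))
for r,c in [(297,72),(308,140),(357,98)]: print('prong',f(r,c,.097))
# prong by triangulation top/wrist later
E
```

```text
front corners [0.4381 0.0682 0.045 ] [0.4026 0.2208 0.045 ] 0.15667485439597512 13.096034848077267
case centre [0.4740465 0.156402 ] thick [0.4692557 0.1225636] thin [0.4554061 0.1850468]
post tops [0.4606 0.1225 0.038 ] [0.4468 0.1821 0.038 ]
gold top-ring mid [ 0.4486 -0.011   0.005 ]
hinge [0.5411 0.091  0.047 ] [0.5098 0.2435 0.047 ]
prong [ 0.4937 -0.0345  0.097 ]
prong [0.4918 0.0106 0.097 ]
prong [ 0.5343 -0.0157  0.097 ]
```

Request:
arm_command(increments=[[[0,-4.5,-0.7,0],[0,-4.5,-0.7,0],[0,-4.5,-0.7,0],[0,-4.5,-0.8,0.1],[0,0,0,0.113],[4,0,0,0],[4,0,0,0],[0,0,0,0],[0,0,0,0]]], grip=5.0)

```text
time: 4.75
eef_pos: [0.4415, -0.0112, 0.1319]
tcp_rot: [-0.001, 0.706, 0.001, 0.708]
contact_force: [0.3, -0.0, 0.5]
opening: 0.59
```

```bash
python3 - <<'E'
from h import *
s=sensors.get_state(); print(s['eef_pos'],s['tcp_rot'],s['opening'])
T=tool(); shot('d_wrist',fx=1.5)
for q,z in [("gold_band",0)]:
    for x in optics.place_of('wrist',q)[:2]: print(q,np.round(x['at'],1),round(x['conf'],2),p2w('wrist',x['at'],z,T).round(4))
print('tcp px',w2p('wrist',T[:3,3],T))
E
```

```text
[ 0.4415242  -0.01119393  0.13188436] [-9.03452185e-04  7.06436436e-01  5.66681371e-04  7.07775688e-01] 0.5896377248955107
gold_band [179.9 263.7] 0.62 [ 0.4456 -0.008   0.    ]
tcp px [223.29070188 260.92949831]
```

View pics/d_wrist.png

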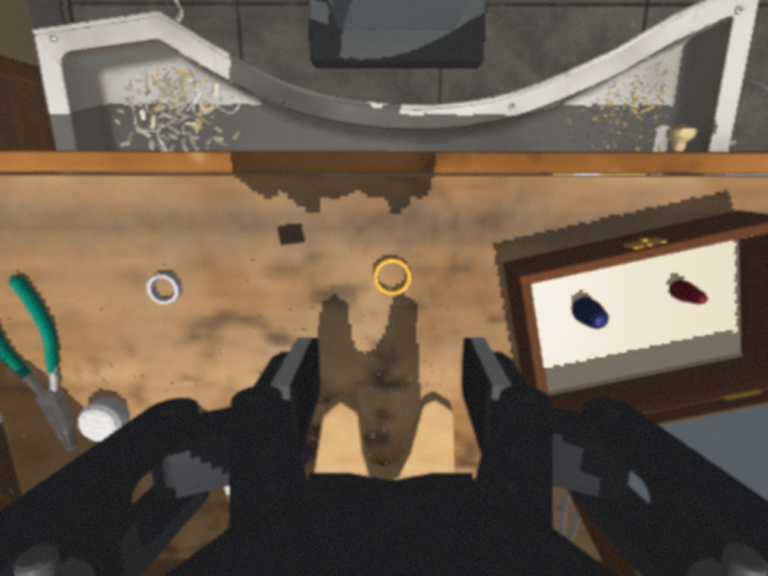

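```bash
python3 - <<'E'
from h import *
T=tool()
f=lambda r,c,z:p2w('wrist',(r/1.5,c/1.5),z,T).round(4)
im=cv2.imread('pics/d_wrist.png'); hsv=cv2.cvtColor(im,cv2.COLOR_BGR2HSV)
sub=hsv[250:300,365:420]; m=((sub[...,1]>150)&(sub[...,2]>150)).astype(np.uint8)
ys,xs=np.nonzero(m); (c,r),ax,_=cv2.fitEllipse(np.c_[xs,ys].astype(np.float32)) ; print(len(xs),r+250,c+365)
(cc,rad)=cv2.minEnclosingCircle(np.c_[xs,ys].astype(np.float32)); print(cc[1]+250,cc[0]+365,rad)
print('gold',f(cc[1]+250,cc[0]+365,.008), f(cc[1]+250,cc[0]+365,.004),'silver',f(288,163.5,.004))
for r,c in [(405,340),(397,433)]: print('prong',f(r,c,.097),f(r,c,.085))
E
```

```text
427 275.9904022216797 391.76342582702637
276.2958507537842 391.9759826660156 19.04671859741211
gold [ 0.4493 -0.0108  0.008 ] [ 0.4504 -0.0108  0.004 ] silver [ 0.4592 -0.1719  0.004 ]
prong [ 0.4957 -0.0378  0.097 ] [ 0.5029 -0.0394  0.085 ]
prong [0.4909 0.0103 0.097 ] [0.4978 0.0116 0.085 ]
```

Request:
arm_command(increments=[[[4,0,0.25,0],[4,0,0,0],[3,0,0,0],[1,0,0,0],[0.6,0,0,0],[0.3,0,0,0],[0,0,0,0],[0,0,0,0]]], grip=4.0)

```text
time: 5.85
eef_pos: [0.4437, -0.0112, 0.0022]
tcp_rot: [-0.001, 0.707, 0.001, 0.708]
contact_force: [0.3, -0.2, -0.0]
opening: 0.468
```

```bash
python3 - <<'E'
from h import *
s=sensors.get_state(); print(s['eef_pos'],s['tcp_rot'],s['opening'],s['contact_force'])
shot('e_wrist',fx=1.5)
E
```

```text
[ 0.44370618 -0.01116131  0.00215356] [-9.17455160e-04  7.06589005e-01  6.47283377e-04  7.07623287e-01] 0.46810885237687366 [ 0.34522627 -0.24300398 -0.01849234]
```

View pics/e_wrist.png

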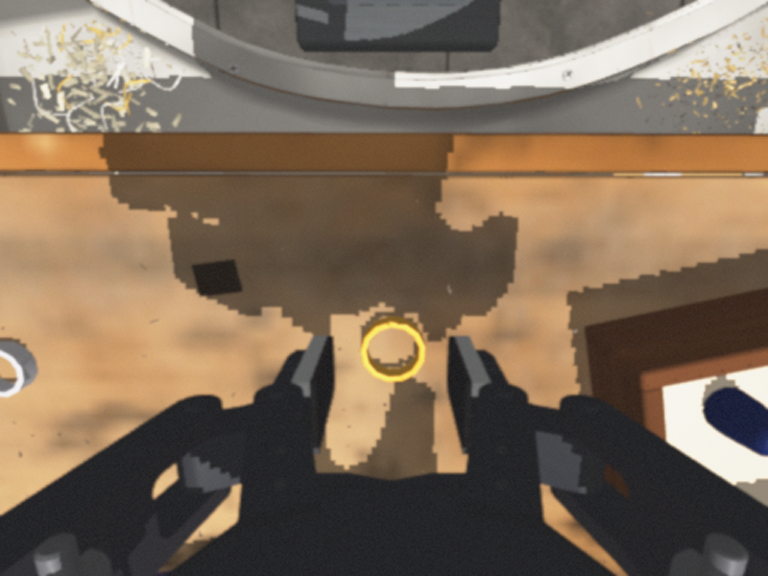

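```bash
python3 - <<'E'
from h import *
T=tool()
for z in (0,.004,.008): print(p2w('wrist',(350/1.5,393/1.5),z,T)-T[:3,3])
for p in [(0,.02,-.011),(0,.02,.011),(-.006,.02,-.011),(-.006,.02,.011)]:
    print(p,w2p('wrist',T[:3,:3]@np.array(p)+T[:3,3],T)*1.5)
E
```

```text
[ 0.00752229  0.00068886 -0.00203712]
[0.00575204 0.00066165 0.00196288]
[0.0039818  0.00063443 0.00596288]
(0, 0.02, -0.011) [309.21389579 441.38953793]
(0, 0.02, 0.011) [359.7915874 439.7810744]
(-0.006, 0.02, -0.011) [314.13384424 443.15884869]
(-0.006, 0.02, 0.011) [366.2461818 441.4375828]
```

Request:
arm_command(increments=[[[0,0,0,0],[0,0,0,0],[0,0,0,0],[0,0,0,0]]], grip=1.5, grip_force=30)

```text
time: 6.4
eef_pos: [0.4431, -0.011, 0.0014]
tcp_rot: [-0.001, 0.707, 0.001, 0.707]
contact_force: [0.9, 0.1, 0.8]
opening: 0.176
```

```bash
python3 - <<'E'
from h import *
s=sensors.get_state(); print(s['eef_pos'],s['tcp_rot'],s['opening'],s['contact_force'])
shot('f_wrist',fx=1.5)
E
```

```text
[ 0.44305068 -0.01098641  0.00140392] [-0.00078184  0.70713375  0.00078469  0.70707894] 0.17561877934784467 [0.92863739 0.13201928 0.75583122]
```

View pics/f_wrist.png

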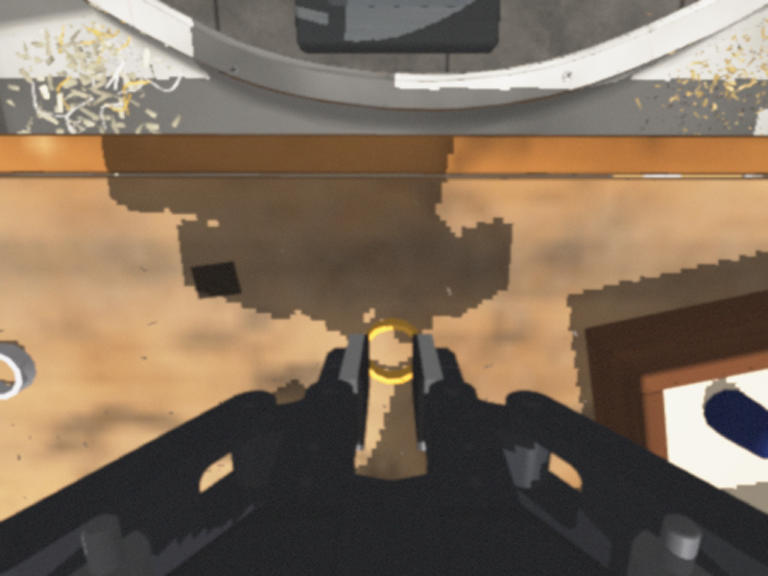

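Request:
arm_command(increments=[[[0,0,0,0],[0,0,0,0],[0,0,0,0],[0.3,0,0,0],[0.2,0,0,0],[0,0,0,0]]], grip=3.6)

```text
time: 7.2
eef_pos: [0.4428, -0.0109, -0.0039]
tcp_rot: [-0.001, 0.707, 0.001, 0.707]
contact_force: [-1.6, 0.0, 0.3]
opening: 0.42
```

```bash
python3 - <<'E'
from h import *
s=sensors.get_state(); print(s['eef_pos'],s['tcp_rot'],s['opening'],s['contact_force'])
shot('g_wrist',crop=(180,340,180,340),fx=4)
E
```

```text
[ 0.44277137 -0.01093525 -0.00390753] [-0.00071062  0.70736719  0.00083544  0.70684543] 0.42004682991405407 [-1.59926727e+00  1.16593172e-03  3.42034686e-01]
```

View pics/g_wrist.png

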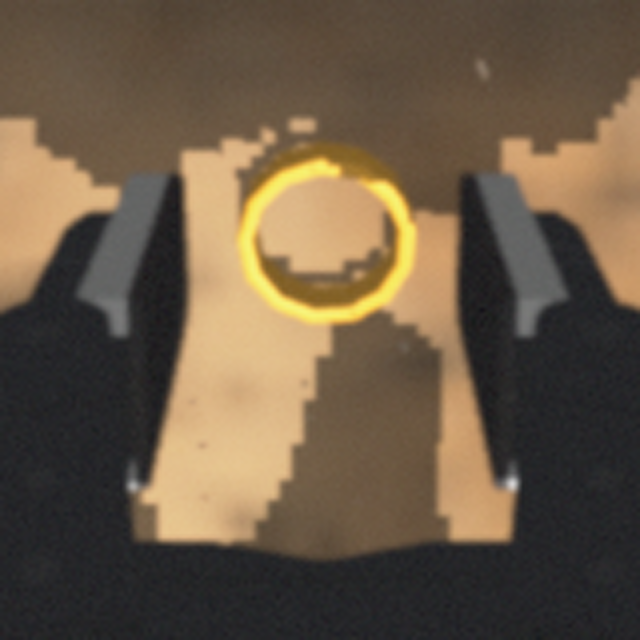

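Request:
arm_command(increments=[[[0.2,0,0,0],[0,0,0,0]]])

```text
time: 7.5
eef_pos: [0.4429, -0.011, -0.0057]
tcp_rot: [-0.001, 0.707, 0.001, 0.707]
contact_force: [-0.8, 0.0, 0.2]
opening: 0.426
```

Request:
arm_command(increments=[[[0.15,0,0,0],[0,0,0,0]]])

```text
time: 7.75
eef_pos: [0.443, -0.0109, -0.0072]
tcp_rot: [-0.001, 0.707, 0.001, 0.707]
contact_force: [-0.4, 0.0, -0.3]
opening: 0.42
```

Request:
arm_command(increments=[[[0,0,0,0],[0,0,0,0],[0,0,0,0]]], grip=1.8)

```text
time: 8.12
eef_pos: [0.4431, -0.011, -0.007]
tcp_rot: [-0.001, 0.707, 0.001, 0.707]
contact_force: [-0.4, 0.3, -0.2]
opening: 0.213
```

```bash
python3 - <<'E'
from h import *
s=sensors.get_state(); print(s['eef_pos'],s['tcp_rot'],s['opening'],s['contact_force'])
shot('i_wrist',crop=(180,340,180,340),fx=4)
E
```

```text
[ 0.44313793 -0.01099498 -0.00702285] [-0.0007556   0.70705866  0.00075379  0.70715409] 0.21329503614537593 [-0.35508263  0.32439745 -0.18255527]
```

View pics/i_wrist.png

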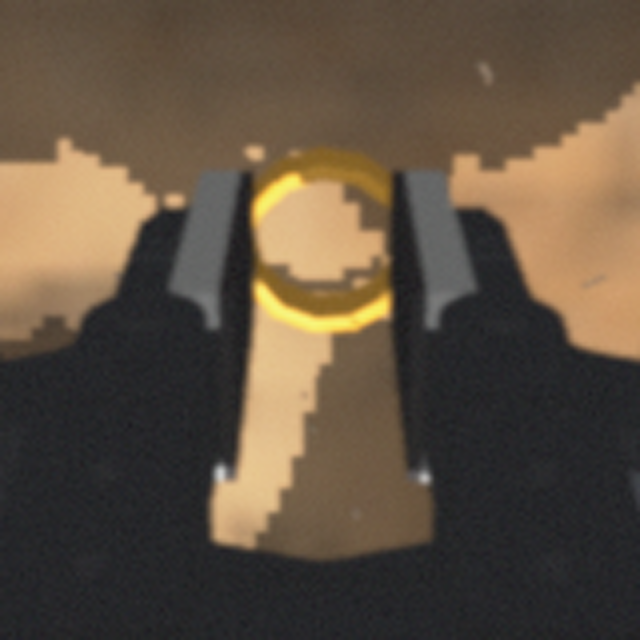

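Request:
arm_command(increments=[[[0,0,0,0],[0,0,0,0],[0,0,0,0],[0.3,0,0,0],[0.2,0,0,0],[0,0,0,0]]], grip=3.6)

```text
time: 8.93
eef_pos: [0.4428, -0.0109, -0.0124]
tcp_rot: [-0.001, 0.707, 0.001, 0.707]
contact_force: [-0.6, 0.5, -0.0]
opening: 0.42
```

Request:
arm_command(increments=[[[0.2,0,0,0],[0,0,0,0]]])

```text
time: 9.18
eef_pos: [0.4429, -0.011, -0.0142]
tcp_rot: [-0.001, 0.707, 0.001, 0.707]
contact_force: [-0.5, -0.0, 0.8]
opening: 0.423
```

```bash
python3 - <<'E'
from h import *
s=sensors.get_state(); print(s['eef_pos'],s['tcp_rot'],s['opening'],s['contact_force'])
shot('j_wrist',crop=(180,340,180,340),fx=4)
E
```

```text
[ 0.44292055 -0.01095849 -0.01424331] [-0.00073129  0.70723988  0.00079868  0.70697282] 0.4231365196415498 [-0.48541385 -0.01095808  0.76748646]
```

View pics/j_wrist.png

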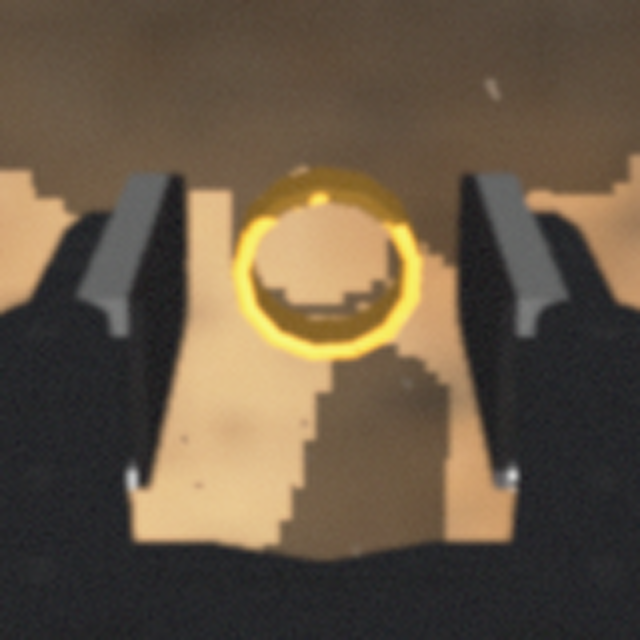

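Request:
arm_command(increments=[[[0.2,0,0,0],[0,0,0,0]]])

```text
time: 9.48
eef_pos: [0.4429, -0.011, -0.0162]
tcp_rot: [-0.001, 0.707, 0.001, 0.707]
contact_force: [-0.2, 0.1, -0.1]
opening: 0.422
```

Request:
arm_command(increments=[[[0.1,0,0,0],[0,0,0,0]]])

```text
time: 9.72
eef_pos: [0.443, -0.011, -0.0171]
tcp_rot: [-0.001, 0.707, 0.001, 0.707]
contact_force: [0.3, -0.1, 0.2]
opening: 0.423
```

Request:
arm_command(increments=[[[0,0,0,0],[0,0,0,0],[0,0,0,0]]], grip=1.8)

```text
time: 10.1
eef_pos: [0.4431, -0.011, -0.0168]
tcp_rot: [-0.001, 0.707, 0.001, 0.707]
contact_force: [-1.9, -0.5, 3.9]
opening: 0.271
```

```bash
python3 - <<'E'
from h import *
s=sensors.get_state(); print(s['eef_pos'],s['tcp_rot'],s['opening'],s['contact_force'])
shot('k_wrist',crop=(180,340,180,340),fx=4)
E
```

```text
[ 0.44313421 -0.01100009 -0.01684127] [-0.00082762  0.70713344  0.00081008  0.70707918] 0.2713650396636061 [-1.85682575 -0.45222433  3.87169194]
```

View pics/k_wrist.png

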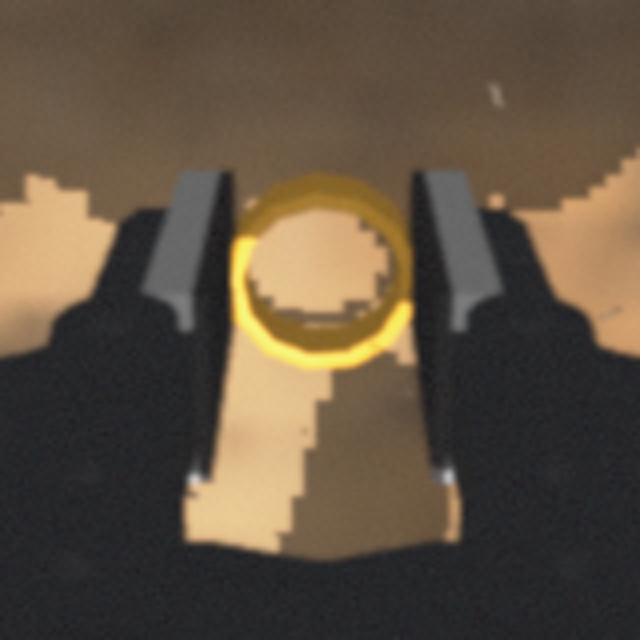

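Request:
arm_command(increments=[[[-2,0,0,0],[-4.5,0,0,0],[-5.6,0,0,0],[-5.6,0,0,0],[0,4.3,1.4,0],[0,4.3,1.4,-0.1],[0,4.4,1.0,-0.127],[0,0,0,0],[0,0,0,0]]])

```text
time: 11.28
eef_pos: [0.476, 0.1197, 0.1594]
tcp_rot: [-0.081, 0.703, 0.081, 0.702]
contact_force: [0.1, 0.1, 0.2]
opening: 0.269
```

```bash
python3 - <<'E'
from h import *
s=sensors.get_state(); print(s['eef_pos'],s['tcp_rot'],s['opening'],s['contact_force'])
T=tool(); shot('l_wrist',crop=(100,300,120,370),fx=3)
for c in ('wrist','top','scene'):
  if c!='wrist': shot('l_'+c,c)
  for q,z in [("thick_post",.012),("thin_post",.012)]:
    for x in optics.place_of(c,q)[:2]: print(c,q,np.round(x['at'],1),round(x['conf'],2),p2w(c,x['at'],z,T).round(4))
E
```

```text
[0.47604154 0.11965391 0.15938542] [-0.08097635  0.70272018  0.0806877   0.70222266] 0.2694166017462604 [0.11632362 0.09666395 0.15175624]
wrist thick_post [174.5 293.5] 0.69 [0.4689 0.1552 0.012 ]
wrist thin_post [169.  319.5] 0.71 [0.4564 0.1815 0.012 ]
top thick_post [223.2 193.6] 0.47 [0.4627 0.1225 0.012 ]
top thick_post [181.7 284.6] 0.33 [ 0.5669 -0.1025  0.012 ]
scene thick_post [187.4 186.7] 0.47 [0.4698 0.1226 0.012 ]
scene thin_post [174.4 165.6] 0.57 [0.4572 0.19   0.012 ]
scene thin_post [155.1 194. ] 0.19 [0.5453 0.2025 0.012 ]
```

View pics/l_wrist.png

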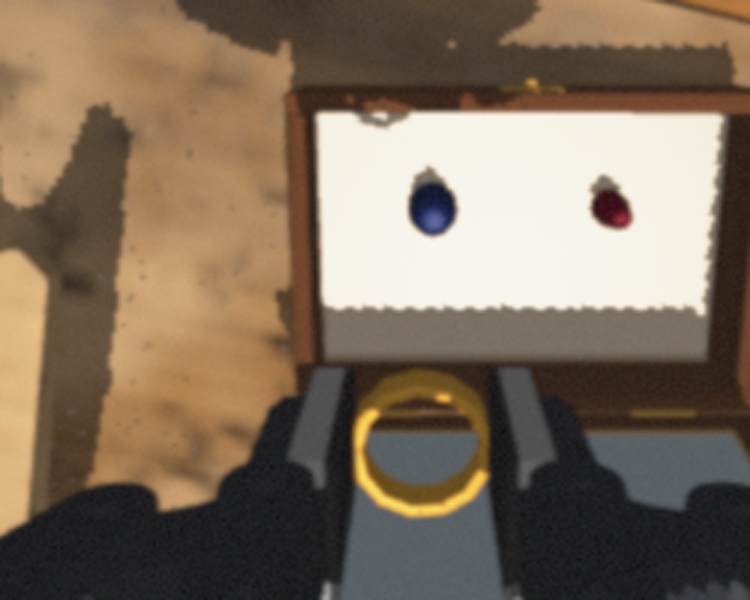

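```bash
python3 - <<'E'
from h import *
T=tool(); Ri=T[:3,:3].T
f=lambda r,c:(100+(r)/3,120+c/3)
for n,r,c,z in [('thick foot',205,432,.012),('thick top',215,433,.038),('thin foot',202,608,.012),('thin top',212,614,.038),('iR-front',112,316,.012),('iL-front',112,725,.012),('rimFR',90,288,.045)]:
    p=p2w('wrist',f(r,c),z,T); print(n,p.round(4),'tool',(Ri@(p-T[:3,3])).round(4))
# predict pixel blobs for hypothesised post positions
for xy in [(.469,.1226),(.4645,.1226)]:
    for z in (.012,.038): q=w2p('wrist',(*xy,z),T); print(xy,z,(q-[100,120])*3)
# ring: bottom plane at tool x=-.017, top -.025
for off in (.004,.006,.008):
  for x in (-.017,-.025): q=w2p('wrist',T[:3,:3]@np.array([x,0,off])+T[:3,3],T); print(off,x,(q-[100,120])*3)
E
```

```text
thick foot [0.4701 0.1218 0.012 ] tool [ 0.148   0.0037 -0.0056]
thick top [0.4686 0.1214 0.038 ] tool [ 0.122   0.0037 -0.0072]
thin foot [0.4545 0.1844 0.012 ] tool [ 0.148   0.0683 -0.0067]
thin top [0.4538 0.1806 0.038 ] tool [ 0.122   0.0648 -0.0082]
iR-front [0.4467 0.0737 0.012 ] tool [ 0.148  -0.0378 -0.0394]
iL-front [0.4137 0.2159 0.012 ] tool [ 0.148   0.1082 -0.0393]
rimFR [0.4383 0.0669 0.045 ] tool [ 0.115  -0.0425 -0.0491]
(0.469, 0.1226) 0.012 [202.51837853 434.95846574]
(0.469, 0.1226) 0.038 [216.93621026 436.17928266]
(0.4645, 0.1226) 0.012 [190.70666162 437.78808205]
(0.4645, 0.1226) 0.038 [204.16033965 439.2582734 ]
0.004 -0.017 [424.87351781 423.15060221]
0.004 -0.025 [444.62308066 423.27311956]
0.006 -0.017 [434.73677423 423.14924284]
0.006 -0.025 [454.91723825 423.27127409]
0.008 -0.017 [444.53625801 423.14789226]
0.008 -0.025 [465.14148668 423.26944116]
```

Request:
arm_command(increments=[[[0,0.35,-1.22,0],[3.6,0,0,0],[3.6,0,0,0],[2.7,0,0,0],[1,0,0,0],[0,0,0,0],[0,0,0,0]]])

```text
time: 12.6
eef_pos: [0.4647, 0.1206, 0.0523]
tcp_rot: [-0.081, 0.702, 0.081, 0.703]
contact_force: [0.4, -0.7, 0.2]
opening: 0.274
```

```bash
python3 - <<'E'
from h import *
s=sensors.get_state(); print(s['eef_pos'],s['tcp_rot'],s['opening'],s['contact_force'])
T=tool(); shot('m_wrist',crop=(150,300,180,340),fx=4)
shot('m_scene','scene',crop=(120,220,130,240),fx=5)
f=lambda q:(q-[150,180])*4
for z in (.012,.038): print(f(w2p('wrist',(.4693,.1217,z),T)))
E
```

```text
[0.46469026 0.12058382 0.05229696] [-0.08097953  0.70158315  0.08082802  0.70334219] 0.27365067414007105 [ 0.43198085 -0.70447235  0.21944142]
[236.32544367 323.69139775]
[287.99132677 323.9706637 ]
```

View pics/m_wrist.png

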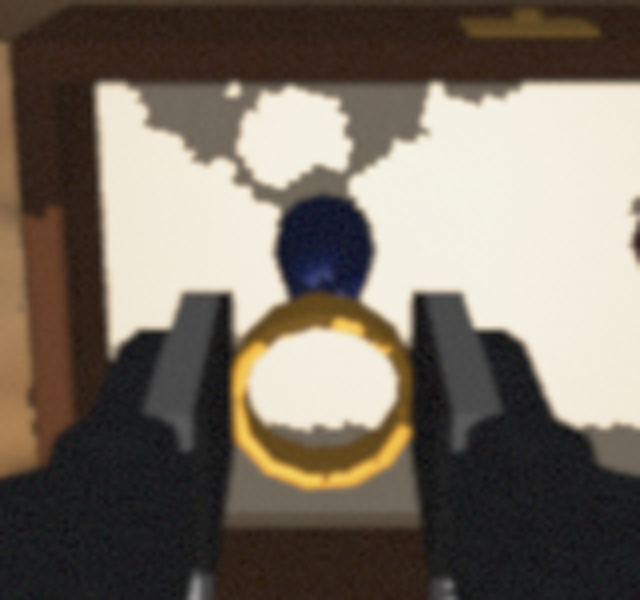

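View pics/m_scene.png

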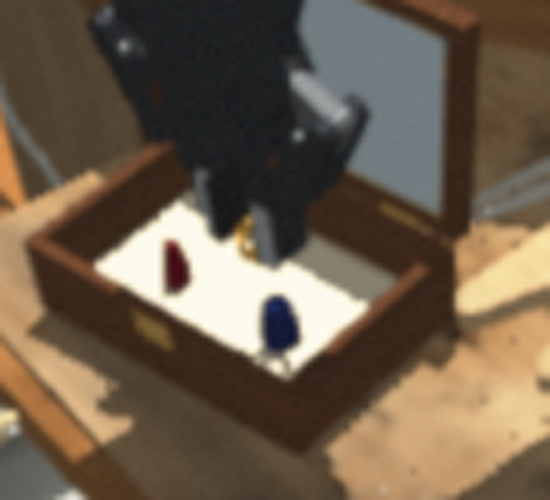

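Request:
arm_command(increments=[[[1,0.04,0,0],[1,0,0,0],[0.8,0,0,0],[0.5,0,0,0],[0.5,0,0,0],[0,0,0,0]]])

```text
time: 13.45
eef_pos: [0.4633, 0.1208, 0.0125]
tcp_rot: [-0.081, 0.703, 0.081, 0.702]
contact_force: [0.4, 0.6, 0.2]
opening: 0.269
```

```bash
python3 - <<'E'
from h import *
s=sensors.get_state(); print(s['eef_pos'],s['tcp_rot'],s['opening'],s['contact_force'])
T=tool(); shot('n_wrist',crop=(150,300,180,340),fx=4)
f=lambda q:(q-[150,180])*4
for z in (.012,.038): print(f(w2p('wrist',(.4693,.1217,z),T)))
E
```

```text
[0.46329951 0.12084527 0.01249274] [-0.08083527  0.70278684  0.08086198  0.70215216] 0.2689453199394593 [0.44479385 0.55116322 0.21561036]
[329.21941301 320.45249631]
[408.48303374 320.39358058]
```

View pics/n_wrist.png

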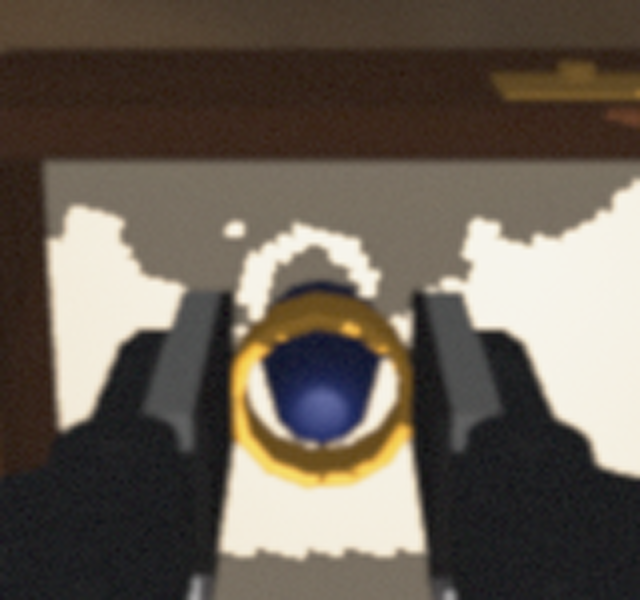

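Request:
arm_command(increments=[[[0.4,0,0.05,0],[0.4,0,0,0],[0.3,0,0,0],[0,0,0,0]]])

```text
time: 14.0
eef_pos: [0.4637, 0.121, 0.0015]
tcp_rot: [-0.081, 0.703, 0.081, 0.702]
contact_force: [0.0, -0.1, -0.5]
opening: 0.274
```

```bash
python3 - <<'E'
from h import *
s=sensors.get_state(); print(s['eef_pos'],s['opening'],s['contact_force'],s['wrist_torque'])
shot('o_wrist',crop=(150,300,180,340),fx=4)
E
```

```text
[0.46372926 0.12097804 0.00153973] 0.2739589279885312 [ 0.02912858 -0.05690061 -0.46718145] [0.0035909  0.03090443 0.0367608 ]
```

View pics/o_wrist.png

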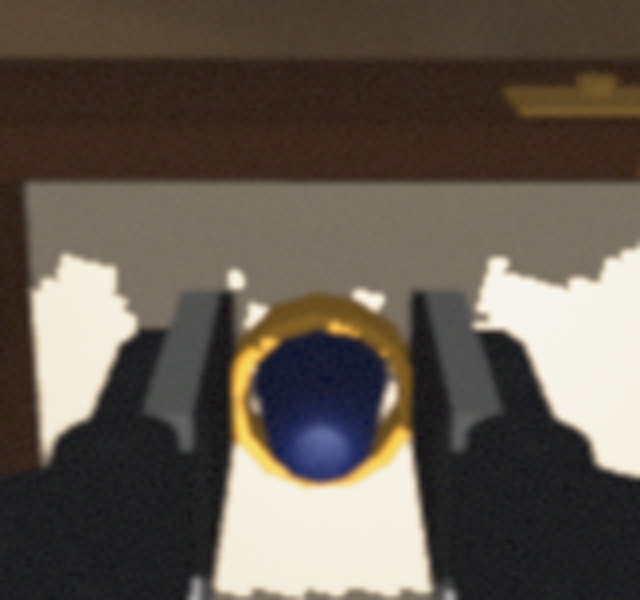

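Request:
arm_command(increments=[[[0.2,0,0,0],[0.2,0,0,0],[0,0,0,0]]])

```text
time: 14.42
eef_pos: [0.4639, 0.121, -0.0023]
tcp_rot: [-0.081, 0.703, 0.081, 0.702]
contact_force: [0.2, 0.6, -0.0]
opening: 0.272
```

Request:
arm_command(increments=[[[0.15,0,0,0],[0,0,0,0]]])

```text
time: 14.68
eef_pos: [0.464, 0.121, -0.0037]
tcp_rot: [-0.081, 0.703, 0.081, 0.702]
contact_force: [0.0, -0.4, 0.1]
opening: 0.273
```

Ring ≈1 mm above the pad, no side force. Release.

Request:
arm_command(increments=[[[0.05,0,0,0],[0,0,0,0],[0,0,0,0],[0,0,0,0]]], grip=3.8)

```text
time: 15.18
eef_pos: [0.4641, 0.121, -0.004]
tcp_rot: [-0.081, 0.702, 0.081, 0.703]
contact_force: [0.2, -1.2, 0.9]
opening: 0.44
```

Request:
arm_command(increments=[[[-1,0,0,0],[-3,0,0,0],[-4,0,0,0],[-3,0,0,0],[0,0,0,0]]])

```text
time: 15.8
eef_pos: [0.4665, 0.1212, 0.1095]
tcp_rot: [-0.081, 0.7, 0.081, 0.705]
contact_force: [0.5, 0.0, 0.0]
opening: 0.448
```

```bash
python3 - <<'E'
from h import *
s=sensors.get_state(); print(s['eef_pos'],s['opening'],s['contact_force'])
shot('p_wrist',crop=(130,300,180,340),fx=4)
shot('p_scene','scene',crop=(120,220,130,240),fx=5)
E
```

```text
[0.46651849 0.12115686 0.10948701] 0.44762202269228085 [0.52845421 0.01908252 0.0045683 ]
```

View pics/p_wrist.png

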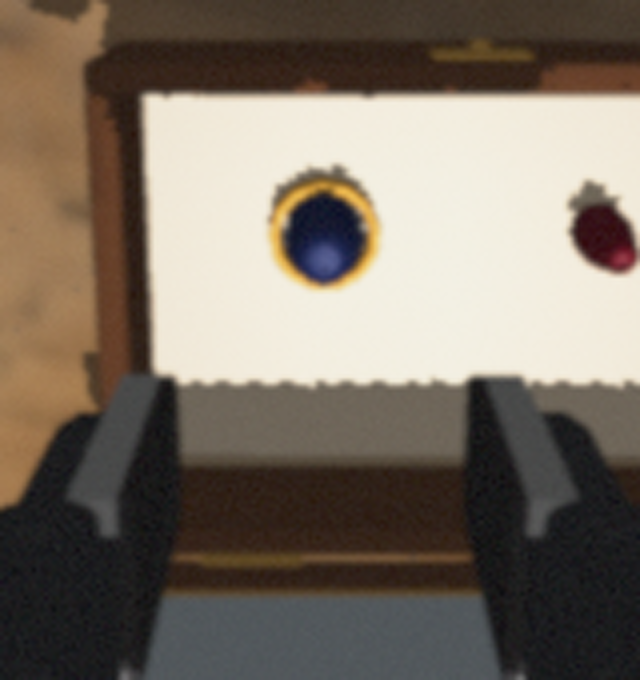

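View pics/p_scene.png

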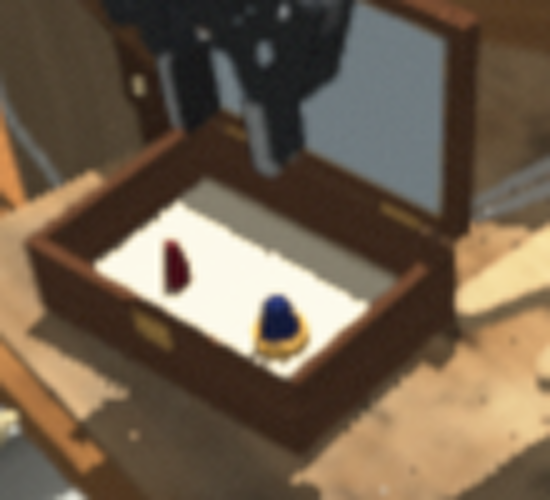

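Request:
arm_command(increments=[[[0,-4.7,-1.32,0],[0,-4.7,-1.32,0],[0,-4.7,-1.32,0],[0,-4.7,-1.32,0],[0,-4.7,-1.32,0],[0,-4.65,-1.34,0.11],[0,0,0,0.119],[0,0,0,0],[0,0,0,0]]], grip=3.6)

```text
time: 17.02
eef_pos: [0.45, -0.1704, 0.1047]
tcp_rot: [-0.0, 0.708, 0.001, 0.706]
contact_force: [0.7, 0.6, 0.9]
opening: 0.422
```

```bash
python3 - <<'E'
from h import *
s=sensors.get_state(); print(s['eef_pos'],s['tcp_rot'],s['opening'])
T=tool(); shot('q_wrist',fx=1.5)
for x in optics.place_of('wrist','silver_band')[:2]: print(np.round(x['at'],1),round(x['conf'],2),p2w('wrist',x['at'],0,T).round(4))
E
```

```text
[ 0.44999415 -0.17035396  0.10474141] [-4.25998295e-04  7.07799312e-01  1.33254248e-03  7.06412186e-01] 0.4215987984343573
[191.  262.2] 0.68 [ 0.4583 -0.1687  0.    ]
```

View pics/q_wrist.png

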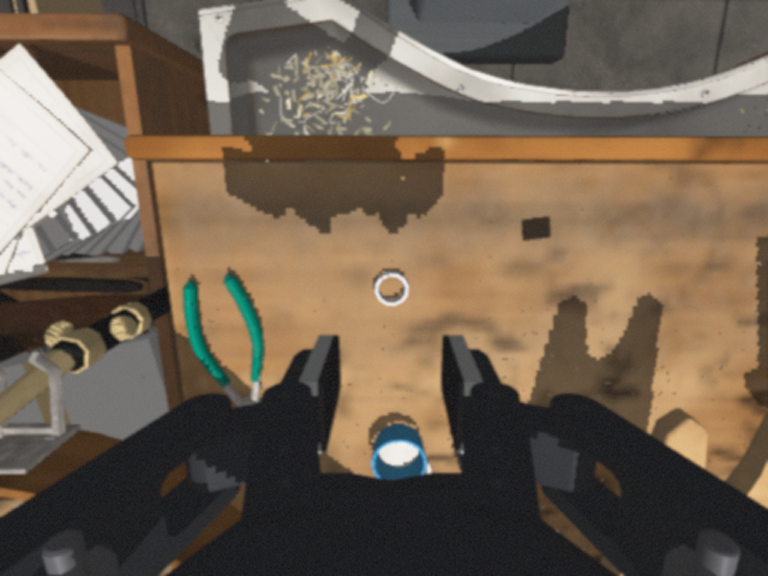

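```bash
python3 - <<'E'
from h import *
T=tool()
p=p2w('wrist',(288.5/1.5,392/1.5),.006,T); print(p,T[:3,:3].T@(p-T[:3,3]))
E
```

```text
[ 0.45863091 -0.16969822  0.006     ] [0.0993379  0.00059683 0.00830932]
```

Request:
arm_command(increments=[[[3.5,0.06,0.6,0],[3.5,0,0,0],[3,0,0,0],[1,0,0,0],[0.5,0,0,0],[0.3,0,0,0],[0,0,0,0]]])

```text
time: 18.0
eef_pos: [0.4573, -0.1709, -0.0113]
tcp_rot: [-0.0, 0.707, -0.0, 0.708]
contact_force: [-0.1, 0.5, -0.5]
opening: 0.418
```

```bash
python3 - <<'E'
from h import *
s=sensors.get_state(); print(s['eef_pos'],s['tcp_rot'],s['opening'],s['contact_force'])
shot('r_wrist',crop=(180,340,180,340),fx=4)
E
```

```text
[ 0.45735    -0.17094129 -0.01125933] [-4.51159746e-04  7.06629338e-01 -1.70012255e-04  7.07583738e-01] 0.41842497127778167 [-0.11067961  0.50471608 -0.51737264]
```

View pics/r_wrist.png

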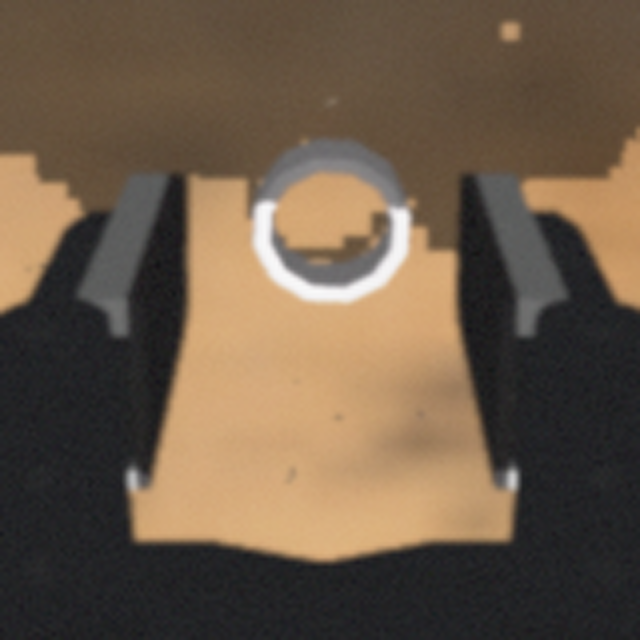

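Request:
arm_command(increments=[[[0.2,0.13,0,0],[0.25,0,0,0],[0,0,0,0]]])

```text
time: 18.42
eef_pos: [0.4565, -0.1691, -0.0168]
tcp_rot: [0.0, 0.707, 0.0, 0.707]
contact_force: [-0.6, 1.1, -0.5]
opening: 0.422
```

Request:
arm_command(increments=[[[0,0,0,0],[0,0,0,0],[0,0,0,0],[0,0,0,0]]], grip=1.2)

```text
time: 18.92
eef_pos: [0.4568, -0.1693, -0.0164]
tcp_rot: [-0.0, 0.707, 0.0, 0.707]
contact_force: [-1.7, 0.5, 1.6]
opening: 0.222
```

```bash
python3 - <<'E'
from h import *
s=sensors.get_state(); print(s['eef_pos'],s['tcp_rot'],s['opening'],s['contact_force'])
shot('s_wrist',crop=(180,340,180,340),fx=4)
E
```

```text
[ 0.45679736 -0.16934449 -0.01640658] [-1.06137651e-04  7.07048018e-01  2.97841818e-05  7.07165530e-01] 0.22247167067096724 [-1.7093926   0.50334259  1.61473349]
```

View pics/s_wrist.png

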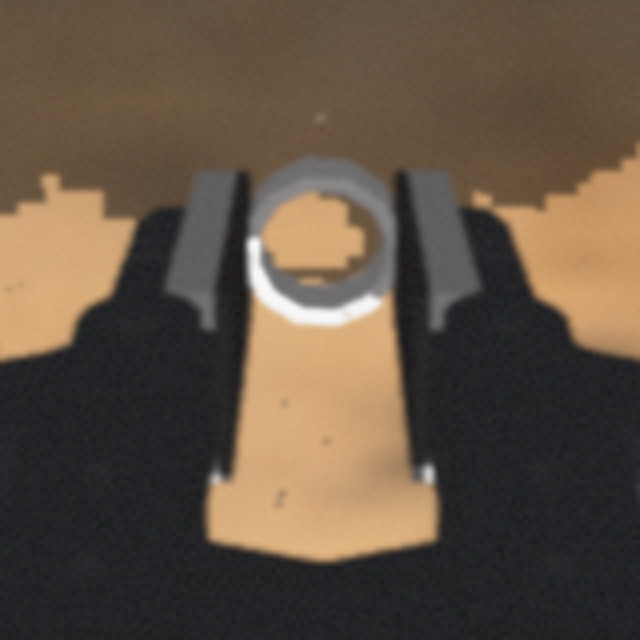

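Request:
arm_command(increments=[[[-2.5,0,0,0],[-5,0,0,0],[-5,0,0,0],[-4.1,0,0,0],[0,5,0.1,0],[0,5,0.1,0],[0,5.1,0.1,0],[0,5.1,0.1,0],[0,5.1,0.1,0],[0,5,0,-0.11],[0,5,0,-0.119],[0,0,0,0],[0,0,0,0]]])

```text
time: 20.6
eef_pos: [0.4559, 0.1833, 0.1491]
tcp_rot: [-0.081, 0.703, 0.081, 0.702]
contact_force: [-0.4, 0.2, -0.2]
opening: 0.222
```

```bash
python3 - <<'E'
from h import *
s=sensors.get_state(); print(s['eef_pos'],s['tcp_rot'],s['opening'],s['contact_force'])
T=tool(); shot('t_wrist',crop=(100,300,150,370),fx=3)
f=lambda q:(q-[100,150])*3
for z in (.012,.038): print(f(w2p('wrist',(.4552,.184,z),T)))
E
```

```text
[0.45591552 0.18326002 0.14908412] [-0.08109478  0.70262371  0.08074683  0.70229873] 0.22233818688375703 [-0.37182466  0.20487943 -0.1531232 ]
[225.01340796 334.62812872]
[241.83297105 334.93949703]
```

View pics/t_wrist.png

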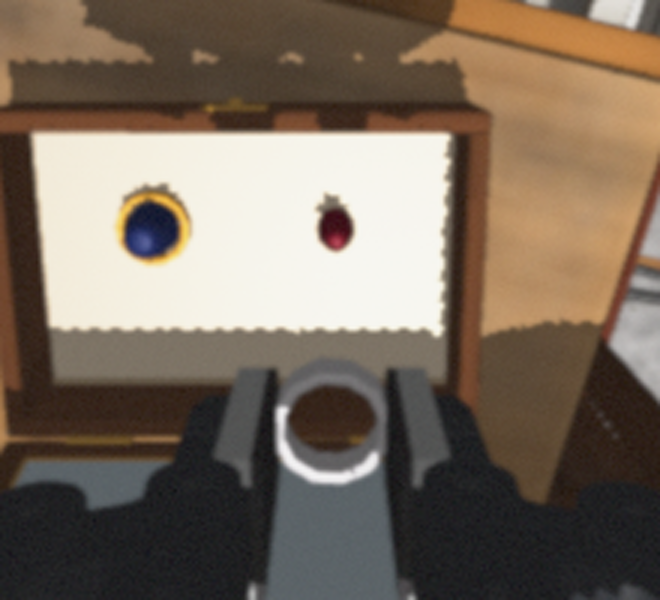

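Request:
arm_command(increments=[[[3,0.14,-0.24,0],[3,0,0,0],[2.7,0,0,0],[1,0,0,0],[0,0,0,0],[0,0,0,0]]])

```text
time: 21.4
eef_pos: [0.4546, 0.1841, 0.0537]
tcp_rot: [-0.081, 0.702, 0.081, 0.703]
contact_force: [0.7, -0.7, -0.1]
opening: 0.216
```

```bash
python3 - <<'E'
from h import *
s=sensors.get_state(); print(s['eef_pos'],s['tcp_rot'],s['opening'],s['contact_force'])
T=tool(); shot('u_wrist',crop=(150,300,180,340),fx=4)
f=lambda q:(q-[150,180])*4
for z in (.012,.038): print(f(w2p('wrist',(.4548,.1845,z),T)))
for z in (.012,.038): print(f(w2p('wrist',(.4693,.1217,z),T)))
E
```

```text
[0.45464684 0.18412835 0.0536921 ] [-0.08057461  0.70166712  0.08067788  0.70332217] 0.21624546609330556 [ 0.74713143 -0.66568389 -0.06164529]
[211.13278353 325.13107449]
[259.42529738 325.65837133]
[210.77735493 -18.49047664]
[259.01852925 -63.16400182]
```

View pics/u_wrist.png

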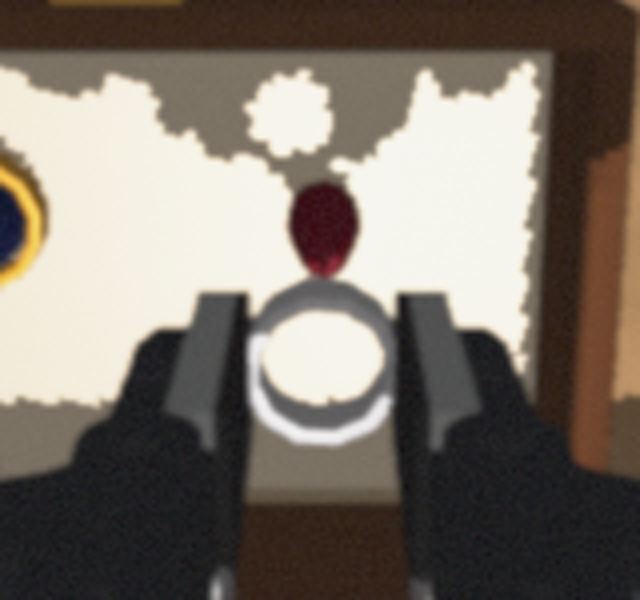

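Request:
arm_command(increments=[[[1,0.05,0.05,0],[1,0,0,0],[0.8,0,0,0],[0.6,0,0,0],[0.5,0,0,0],[0,0,0,0]]])

```text
time: 22.2
eef_pos: [0.4535, 0.1848, 0.0129]
tcp_rot: [-0.081, 0.703, 0.081, 0.702]
contact_force: [-0.3, 0.8, -0.9]
opening: 0.221
```

```bash
python3 - <<'E'
from h import *
s=sensors.get_state(); print(s['eef_pos'],s['tcp_rot'],s['opening'],s['contact_force'])
T=tool(); shot('v_wrist',crop=(150,300,180,340),fx=4)
f=lambda q:(q-[150,180])*4
for z in (.012,.0295,.038): print(f(w2p('wrist',(.4555,.1845,z),T)))
print(f(w2p('wrist',T[:3,:3]@np.array([-.0165,0,.0016])+T[:3,3],T)))
E
```

```text
[0.45351122 0.18476236 0.01292454] [-0.08089764  0.70283028  0.08083164  0.70210499] 0.2208451241554807 [-0.31636678  0.78976476 -0.86598645]
[303.00118453 319.28578103]
[351.0491235  319.11018025]
[378.24793599 319.01077677]
[349.08740249 324.1934247 ]
```

View pics/v_wrist.png

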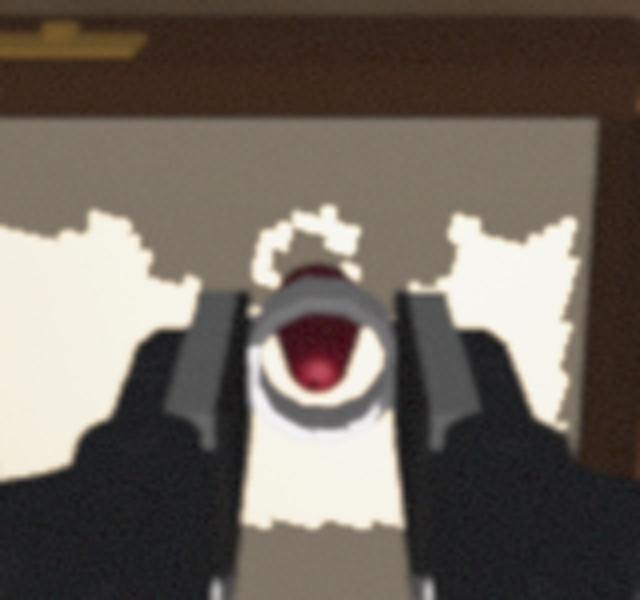

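Request:
arm_command(increments=[[[0.4,-0.03,0,0],[0.4,0,0,0],[0.3,0,0,0],[0,0,0,0]]])

```text
time: 22.75
eef_pos: [0.4536, 0.1845, 0.0021]
tcp_rot: [-0.081, 0.703, 0.081, 0.702]
contact_force: [0.2, -0.5, -0.7]
opening: 0.223
```

```bash
python3 - <<'E'
from h import *
s=sensors.get_state(); print(s['eef_pos'],s['opening'],s['contact_force'],s['wrist_torque'])
shot('w_wrist',crop=(150,300,180,340),fx=4)
E
```

```text
[0.45364893 0.18448627 0.00207561] 0.22334681755132876 [ 0.17189488 -0.50479046 -0.70965701] [-0.01490083  0.06096633 -0.03978023]
```

View pics/w_wrist.png

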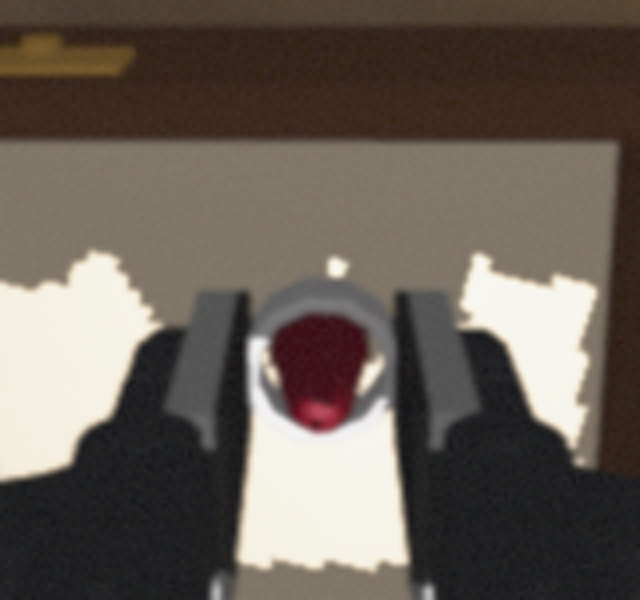

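Request:
arm_command(increments=[[[0.2,0,0,0],[0.2,0,0,0],[0,0,0,0]]])

```text
time: 23.18
eef_pos: [0.4537, 0.1845, -0.0018]
tcp_rot: [-0.081, 0.703, 0.081, 0.702]
contact_force: [-0.7, 0.3, 0.8]
opening: 0.221
```

Request:
arm_command(increments=[[[0.15,0,0,0],[0,0,0,0]]])

```text
time: 23.42
eef_pos: [0.4538, 0.1845, -0.0032]
tcp_rot: [-0.081, 0.703, 0.081, 0.702]
contact_force: [0.2, 0.8, 0.1]
opening: 0.221
```

Request:
arm_command(increments=[[[0.05,0,0,0],[0,0,0,0],[0,0,0,0],[0,0,0,0]]], grip=3.6)

```text
time: 23.92
eef_pos: [0.454, 0.1845, -0.0035]
tcp_rot: [-0.081, 0.702, 0.081, 0.702]
contact_force: [1.0, 0.7, 0.3]
opening: 0.424
```

Request:
arm_command(increments=[[[-1,0,0,0],[-3,0,0,0],[-5,0,0,0],[-5,0,0,0],[-3,0,0,0],[-4,0,0,0],[0,0,0,0]]])

```text
time: 24.8
eef_pos: [0.4563, 0.1851, 0.2114]
tcp_rot: [-0.081, 0.699, 0.081, 0.706]
contact_force: [-0.2, 0.4, 0.7]
opening: 0.42
```

```bash
python3 - <<'E'
from h import *
s=sensors.get_state(); print(s['eef_pos'],s['opening'],s['contact_force'])
T=tool(); shot('x_wrist',fx=1.5)
shot('x_scene','scene',crop=(70,220,120,260),fx=4)
shot('x_top','top',crop=(150,250,110,240),fx=6)
for c in ('wrist','scene','top'):
  for q,z in [("lid_edge",.155),("lid_hinge",.045)]:
    for x in optics.place_of(c,q)[:1]: print(c,q,np.round(x['at'],1),round(x['conf'],2),p2w(c,x['at'],z,T).round(4))
E
```

```text
[0.45630022 0.18505698 0.21143988] 0.42004377140505483 [-0.18616354  0.40488432  0.70382921]
wrist lid_edge [289.4 223.2] 0.76 [0.5471 0.1723 0.155 ]
wrist lid_hinge [218.7 234.1] 0.95 [0.5244 0.1675 0.045 ]
scene lid_edge [109.2 191.6] 0.89 [0.5441 0.1817 0.155 ]
scene lid_hinge [158.9 193.5] 0.67 [0.5175 0.1582 0.045 ]
top lid_edge [178.1 163.8] 0.91 [0.5422 0.1665 0.155 ]
top lid_hinge [193.3 175.6] 0.55 [0.5309 0.1626 0.045 ]
```

View pics/x_wrist.png

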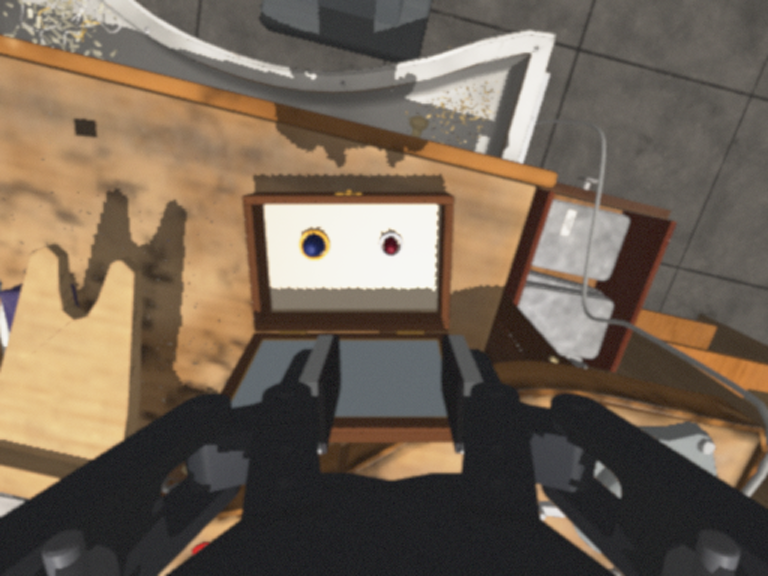

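View pics/x_scene.png

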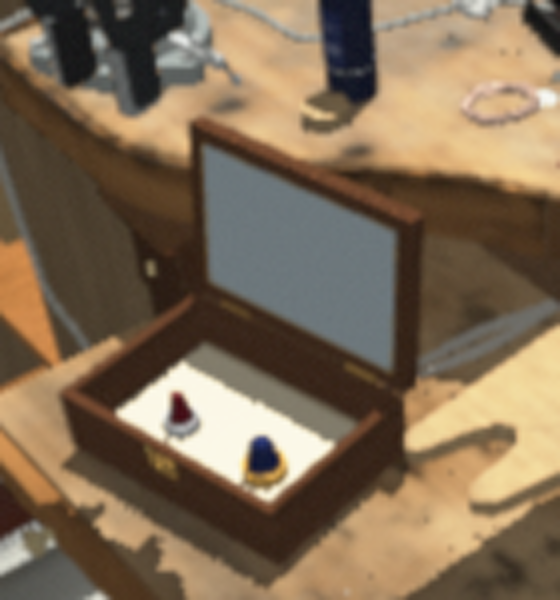

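View pics/x_top.png

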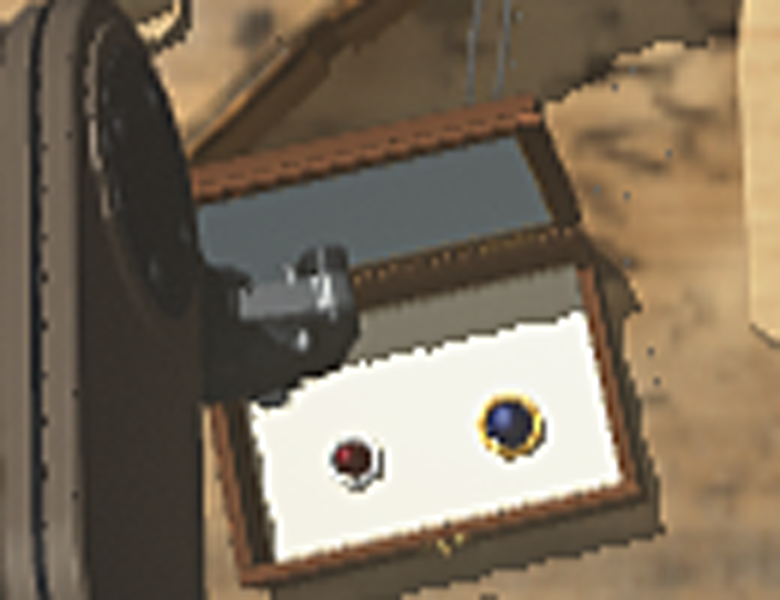

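Request:
arm_command(increments=[[[0,-1.6,4.2,0],[0,-1.66,4.2,0],[0,0,0,0.175],[0,0,0,0.175],[0,0,0,0.175],[0,0,0,0.175],[0,0,0,0.175],[0,0,0,0.175],[0,0,0,0.175],[0,0,0,0.175],[0,0,0,0.171],[0,0,0,0],[0,0,0,0]]], grip=5.0)

```text
time: 26.88
eef_pos: [0.543, 0.1719, 0.2061]
tcp_rot: [0.439, 0.555, -0.439, 0.554]
contact_force: [0.1, 0.3, -0.6]
opening: 0.585
```

```bash
python3 - <<'E'
from h import *
s=sensors.get_state(); print(s['eef_pos'],s['qpos'].round(2),s['opening'],s['contact_force'])
T=tool(); print(T.round(3)); shot('y_wrist',fx=1.5)
shot('y_scene','scene',crop=(50,220,120,280),fx=4)
for x in optics.place_of('wrist','lid_edge')[:1]: print(np.round(x['at'],1),round(x['conf'],2),p2w('wrist',x['at'],.154,T).round(4))
E
```

```text
[0.54304534 0.17188849 0.2061109 ] [ 0.13  0.06  1.84 -0.    1.24 -0.1 ] 0.5846313323567912 [ 0.12774074  0.34314175 -0.56124808]
[[-0.001  0.973  0.229  0.543]
 [-0.     0.229 -0.973  0.172]
 [-1.    -0.001 -0.     0.206]
 [ 0.     0.     0.     1.   ]]
[197.5 267.6] 0.91 [0.5486 0.1736 0.154 ]
```

View pics/y_wrist.png

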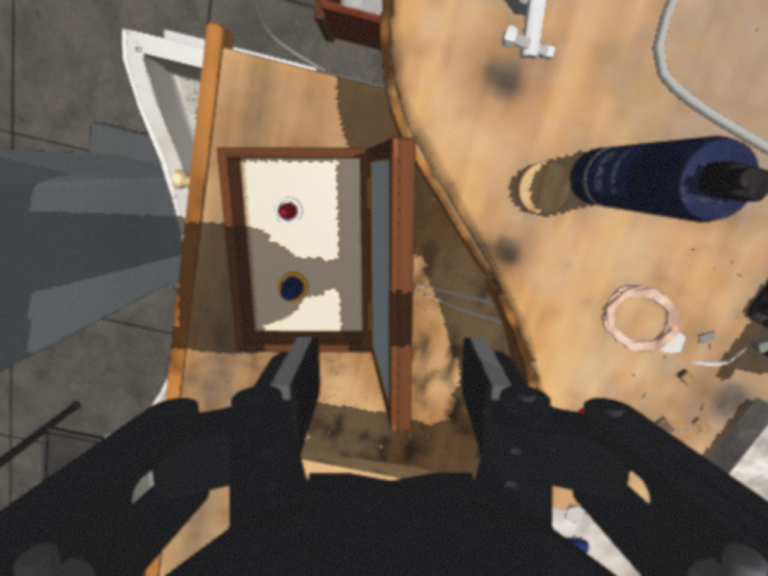

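View pics/y_scene.png

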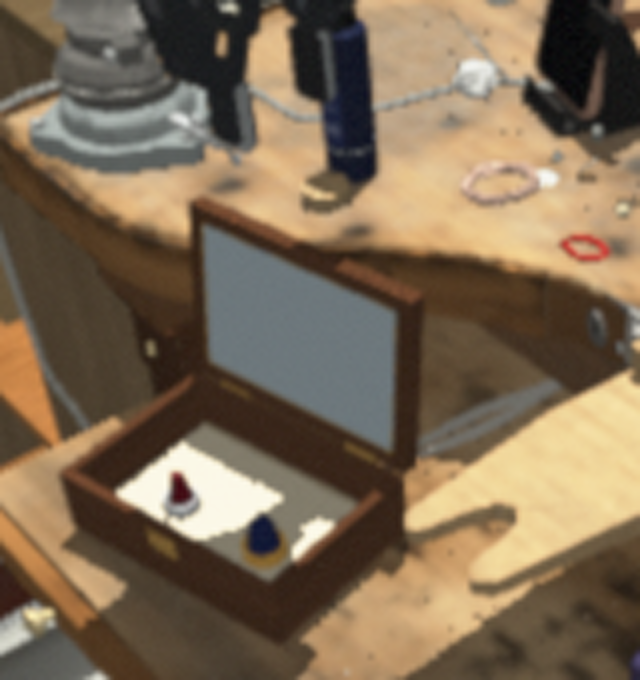

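```bash
python3 - <<'E'
from h import *
def tri(a,b):
    A=[];B=[]
    for c,(r,cc) in (('scene',a),('top',b)):
        o=p2w(c,(r,cc),0.0); W=cam(c)[1]; d=o-W[:3,3]; d/=np.linalg.norm(d); P=np.eye(3)-np.outer(d,d); A.append(P);B.append(P@o)
    return np.linalg.solve(sum(A),sum(B))
print('redring',tri((111,266),(118,198)))
T=tool()
for r,c in [(300,500),(200,455),(400,530)]: print(p2w('wrist',(r/1.5,c/1.5),.12,T).round(3))
for z in (.155,): 
  for r,c in [(140,391),(140,413),(428,391),(428,410)]: print('lid top',p2w('wrist',(r/1.5,c/1.5),z,T).round(4), (T[:3,:3].T@(p2w('wrist',(r/1.5,c/1.5),z,T)-T[:3,3])).round(4))
E
```

```text
redring [0.68842287 0.10272822 0.12485052]
[0.611 0.175 0.12 ]
[0.568 0.226 0.12 ]
[0.65  0.114 0.12 ]
lid top [0.5257 0.2479 0.155 ] [ 0.0513  0.0004 -0.078 ]
lid top [0.5359 0.2503 0.155 ] [ 0.0513  0.0109 -0.078 ]
lid top [0.5612 0.0964 0.155 ] [0.0513 0.0004 0.0776]
lid top [0.5717 0.0989 0.155 ] [0.0513 0.0112 0.0776]
```

Request:
arm_command(increments=[[[2.5,0.57,0,0],[2.5,0,0,0],[2,0,0,0],[1,0,0,0],[0.3,0,0,0],[0,0,0,0]]])

```text
time: 27.78
eef_pos: [0.5491, 0.1732, 0.124]
tcp_rot: [0.44, 0.554, -0.439, 0.554]
contact_force: [-0.0, -0.3, -0.7]
opening: 0.585
```

```bash
python3 - <<'E'
from h import *
s=sensors.get_state(); print(s['eef_pos'],s['opening'],s['contact_force'])
T=tool(); shot('z_wrist',crop=(80,330,140,390),fx=2.4)
shot('z_scene','scene',crop=(50,220,120,280),fx=4)
E
```

```text
[0.54914698 0.17323717 0.12404019] 0.5850485353850234 [-0.00974548 -0.34487269 -0.69183822]
```

View pics/z_wrist.png

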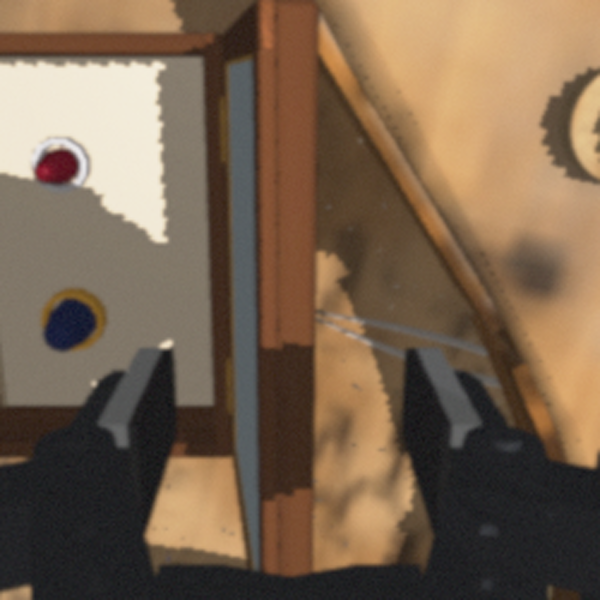

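View pics/z_scene.png

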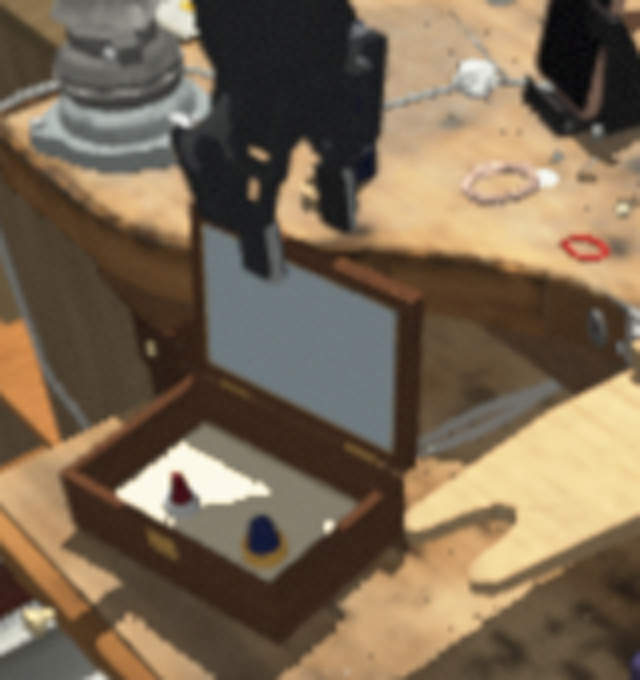

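Request:
arm_command(increments=[[[0,0,0,0],[0,0,0,0],[0,0,0,0],[0,0,0,0]]], grip=1.4, grip_force=20)

```text
time: 28.38
eef_pos: [0.5487, 0.1732, 0.1235]
tcp_rot: [0.44, 0.554, -0.44, 0.554]
contact_force: [-0.7, -0.4, 0.1]
opening: 0.165
```

```bash
python3 - <<'E'
from h import *
s=sensors.get_state(); print(s['eef_pos'],s['opening'],s['contact_force'])
T=tool(); shot('aa_wrist',crop=(80,330,140,390),fx=2.4)
E
```

```text
[0.54867625 0.17315938 0.12347174] 0.1653480062257031 [-0.69713923 -0.41444711  0.0994165 ]
```

View pics/aa_wrist.png

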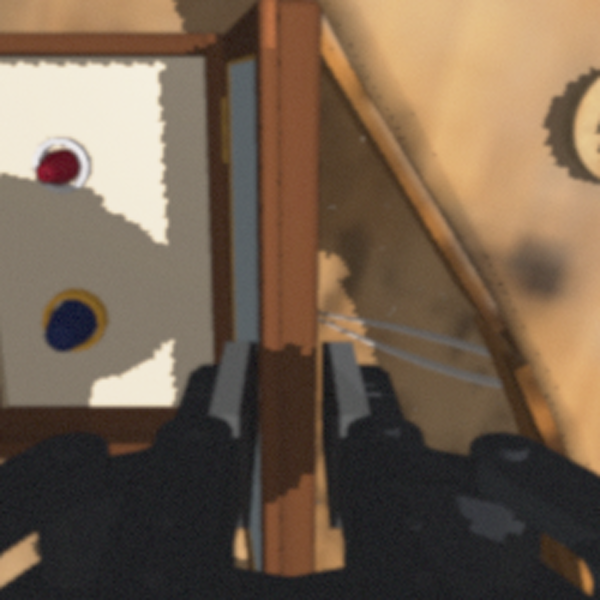

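Request:
arm_command(increments=[[[0,-0.3,0,0],[0,-0.36,0,0],[0,-0.36,0,0],[0,-0.36,0,0],[0,-0.36,0,0],[0,-0.36,0,0],[0,-0.36,0,0],[0,-0.36,0,0],[0,-0.36,0,0],[0,-0.36,0,0],[0,0,0,0],[0,0,0,0]]])

```text
time: 29.92
eef_pos: [0.5142, 0.1652, 0.1234]
tcp_rot: [0.44, 0.554, -0.44, 0.554]
contact_force: [-1.3, 0.4, 0.6]
opening: 0.17
```

```bash
python3 - <<'E'
from h import *
s=sensors.get_state(); print(s['eef_pos'],s['opening'],s['contact_force'])
T=tool(); shot('ab_wrist',crop=(80,330,140,390),fx=2.4)
shot('ab_scene','scene',crop=(50,220,120,280),fx=4)
E
```

```text
[0.51420542 0.16515581 0.12342094] 0.16971402441010333 [-1.31632305  0.40989913  0.60326372]
```

View pics/ab_wrist.png

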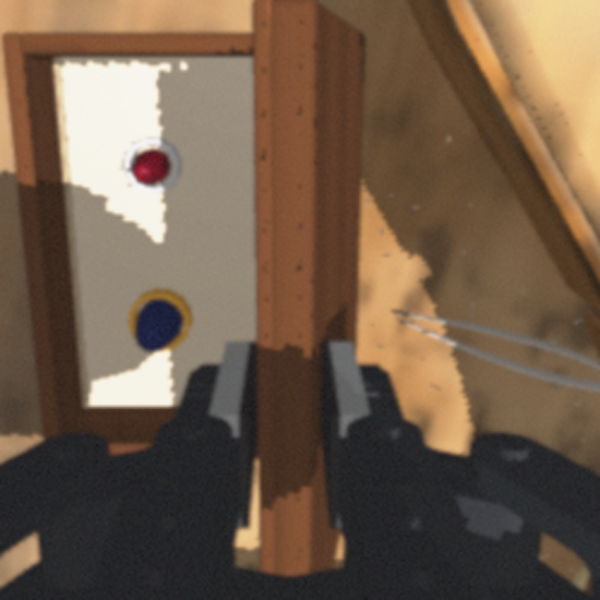

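View pics/ab_scene.png

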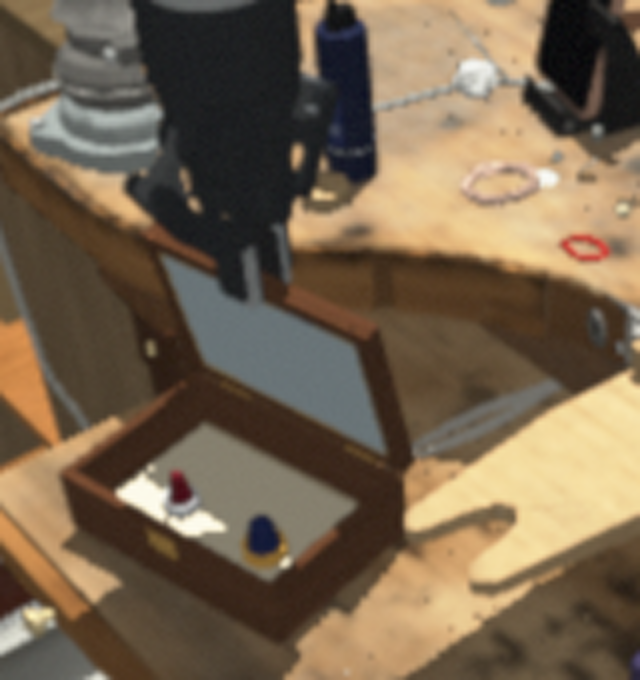

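Request:
arm_command(increments=[[[0,0,0,0],[0.05,-0.3,0,0],[0.1,-0.35,0,0],[0.1,-0.35,0,0],[0.15,-0.35,0,0],[0.15,-0.35,0,0],[0.15,-0.35,0,0],[0.15,-0.35,0,0],[0.2,-0.35,0,0],[0.2,-0.3,0,0],[0,0,0,0],[0,0,0,0]]], grip=2.0)

```text
time: 31.52
eef_pos: [0.4846, 0.1582, 0.1109]
tcp_rot: [0.44, 0.554, -0.44, 0.554]
contact_force: [-1.0, 0.5, 0.2]
opening: 0.234
```

```bash
cat > ang.py <<'E'
from h import *
import sys
s=sensors.get_state(); print(s['time'],s['eef_pos'],s['opening'],s['contact_force'])
T=tool(); n=sys.argv[1]
shot(n+'_wrist',crop=(80,330,140,390),fx=2.4)
shot(n+'_scene','scene',crop=(50,220,120,280),fx=4)
ex=np.array([.974,.227]);H=np.array([.5279,.1683])
for c in ('wrist','scene'):
  for q in ("lid_edge",):
    for x in optics.place_of(c,q)[:1]:
      print(c,np.round(x['at'],1),round(x['conf'],2))
# predicted pixels of lid top outer corner & mirror corner line at various angles
ey=np.array([-.227,.974])
for th in (55,60,65,70):
    t=np.radians(th)
    for nm,n_ in (('mirror',0),('mid',.006),('outer',.012)):
        b=-.11*np.cos(t)+n_*np.sin(t); z=.045+.11*np.sin(t)+n_*np.cos(t)
        out=[]
        for yy in (.08,.0,-.08):
            p=np.r_[H+b*ex+yy*ey,z]
            out.append(((w2p('wrist',p,T)-[80,140])*2.4).round(0).tolist())
            out.append(((w2p('scene',p)-[50,120])*4).round(0).tolist())
        print(th,nm,'wrist',out[0::2],'scene',out[1::2])
E
python3 ang.py ac
```

```text
31.525 [0.48456824 0.15822571 0.11094795] 0.23444530951611572 [-1.01169263  0.53754206  0.1612779 ]
wrist [148.5 234. ] 0.68
scene [246.  312.2] 0.71
55 mirror wrist [[-3.0, 190.0], [384.0, 204.0], [677.0, 214.0]] scene [[297.0, 89.0], [351.0, 197.0], [409.0, 314.0]]
55 mid wrist [[-5.0, 214.0], [391.0, 225.0], [689.0, 233.0]] scene [[287.0, 95.0], [341.0, 203.0], [399.0, 320.0]]
55 outer wrist [[-7.0, 239.0], [398.0, 246.0], [701.0, 252.0]] scene [[277.0, 100.0], [330.0, 208.0], [388.0, 326.0]]
60 mirror wrist [[-6.0, 230.0], [394.0, 239.0], [695.0, 245.0]] scene [[281.0, 98.0], [335.0, 206.0], [393.0, 324.0]]
60 mid wrist [[-8.0, 258.0], [401.0, 263.0], [706.0, 266.0]] scene [[272.0, 104.0], [325.0, 213.0], [382.0, 330.0]]
60 outer wrist [[-10.0, 287.0], [407.0, 287.0], [717.0, 288.0]] scene [[263.0, 110.0], [315.0, 219.0], [372.0, 336.0]]
65 mirror wrist [[-9.0, 276.0], [404.0, 278.0], [711.0, 280.0]] scene [[267.0, 108.0], [320.0, 217.0], [377.0, 334.0]]
65 mid wrist [[-11.0, 307.0], [409.0, 305.0], [721.0, 303.0]] scene [[258.0, 115.0], [310.0, 223.0], [367.0, 341.0]]
65 outer wrist [[-13.0, 340.0], [415.0, 332.0], [731.0, 327.0]] scene [[249.0, 121.0], [301.0, 230.0], [357.0, 347.0]]
70 mirror wrist [[-12.0, 328.0], [412.0, 322.0], [725.0, 318.0]] scene [[253.0, 119.0], [305.0, 228.0], [362.0, 345.0]]
70 mid wrist [[-13.0, 362.0], [417.0, 351.0], [733.0, 343.0]] scene [[245.0, 126.0], [297.0, 235.0], [352.0, 352.0]]
70 outer wrist [[-15.0, 397.0], [422.0, 380.0], [742.0, 368.0]] scene [[237.0, 133.0], [288.0, 242.0], [343.0, 359.0]]
```

View pics/ac_wrist.png

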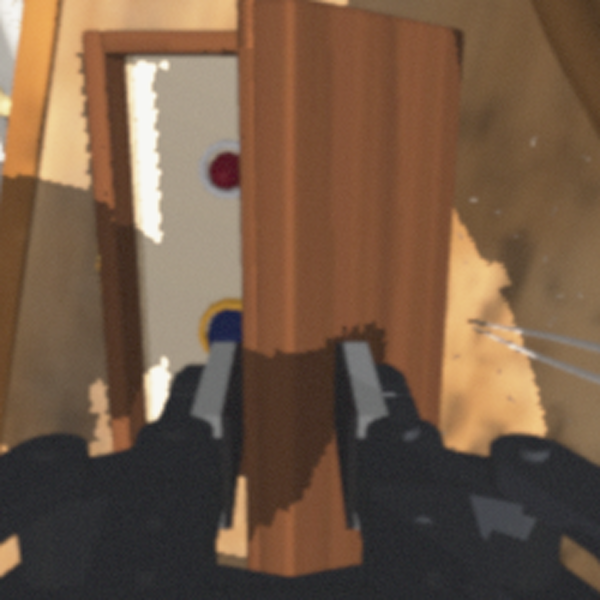

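View pics/ac_scene.png

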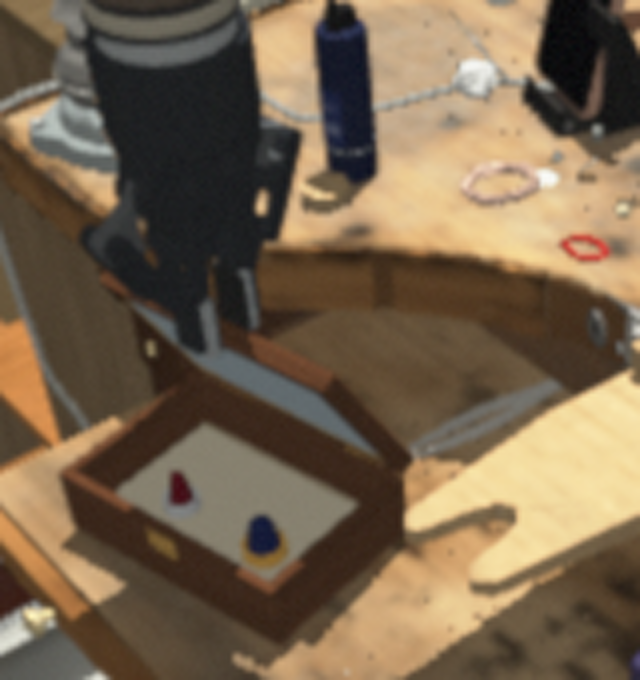

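Request:
arm_command(increments=[[[0,0,0,0],[0,0,0,0],[0,0,0,0],[0,0,0,0]]], grip=1.0, grip_force=20)

```text
time: 32.22
eef_pos: [0.485, 0.1583, 0.1114]
tcp_rot: [0.44, 0.554, -0.439, 0.554]
contact_force: [0.7, 0.1, 3.2]
opening: 0.199
```

```bash
python3 ang.py ad | head -12
```

```text
32.225 [0.48496733 0.15828926 0.11135567] 0.19943945842151106 [0.65436088 0.13397824 3.15204047]
wrist [245.1 252.7] 0.57
scene [153.7 239.1] 0.35
55 mirror wrist [[-3.0, 188.0], [383.0, 202.0], [676.0, 213.0]] scene [[297.0, 89.0], [351.0, 197.0], [409.0, 314.0]]
55 mid wrist [[-5.0, 212.0], [390.0, 223.0], [687.0, 231.0]] scene [[287.0, 95.0], [341.0, 203.0], [399.0, 320.0]]
55 outer wrist [[-7.0, 237.0], [397.0, 245.0], [700.0, 250.0]] scene [[277.0, 100.0], [330.0, 208.0], [388.0, 326.0]]
60 mirror wrist [[-6.0, 228.0], [393.0, 237.0], [693.0, 244.0]] scene [[281.0, 98.0], [335.0, 206.0], [393.0, 324.0]]
60 mid wrist [[-8.0, 256.0], [400.0, 261.0], [704.0, 265.0]] scene [[272.0, 104.0], [325.0, 213.0], [382.0, 330.0]]
60 outer wrist [[-10.0, 285.0], [406.0, 286.0], [715.0, 286.0]] scene [[263.0, 110.0], [315.0, 219.0], [372.0, 336.0]]
65 mirror wrist [[-9.0, 274.0], [403.0, 277.0], [709.0, 278.0]] scene [[267.0, 108.0], [320.0, 217.0], [377.0, 334.0]]
65 mid wrist [[-11.0, 305.0], [408.0, 303.0], [719.0, 301.0]] scene [[258.0, 115.0], [310.0, 223.0], [367.0, 341.0]]
65 outer wrist [[-12.0, 338.0], [414.0, 330.0], [729.0, 325.0]] scene [[249.0, 121.0], [301.0, 230.0], [357.0, 347.0]]
```

View pics/ad_wrist.png

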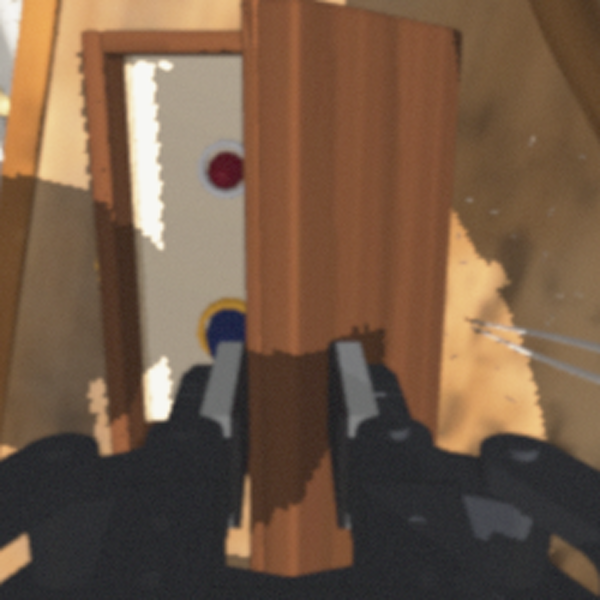

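View pics/ad_scene.png

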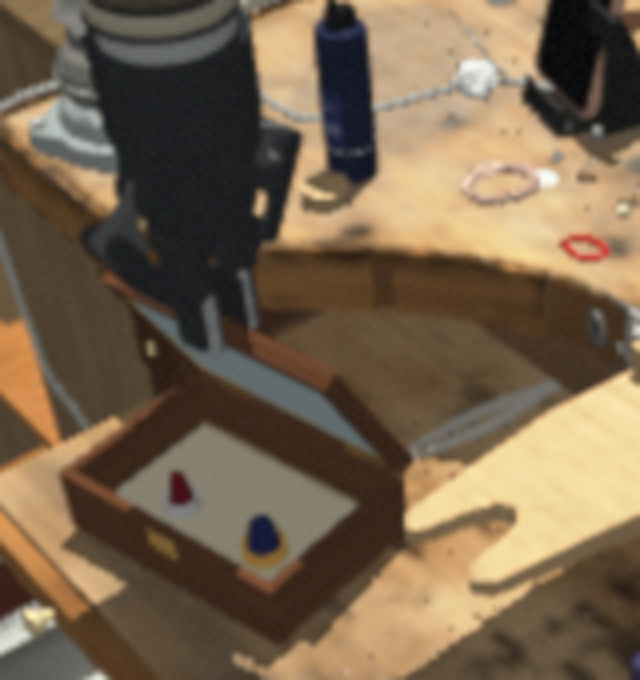

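```bash
python3 - <<'E'
from h import *
T=tool(); ex=np.array([.974,.227]);ey=np.array([-.227,.974]);H=np.array([.5279,.1683])
P=lambda b,yy,z:((w2p('wrist',np.r_[H+b*ex+yy*ey,z],T)-[80,140])*2.4).round(1)
print('front rim outer L',P(-.110,.08,.045),'R',P(-.11,-.08,.045))
for th in (60,61,62):
    t=np.radians(th); b=.012*np.sin(t); z=.045+.012*np.cos(t)
    print(th,'hinge outer',P(b,.08,z),P(b,-.02,z)); 
    for n in (0,.012):
        b=-.11*np.cos(t)+n*np.sin(t); z=.045+.11*np.sin(t)+n*np.cos(t); print('  edge',n,P(b,.07,z),P(b,.02,z))
im=cv2.imread('pics/ad_wrist.png'); cv2.imwrite('pics/ad2.png',cv2.resize(im[0:350,60:500],None,fx=1.7,fy=1.7))
E
```

```text
front rim outer L [28.3 80.3] R [475.4 114. ]
60 hinge outer [ 26.8 465.4] [331.5 446.2]
  edge 0 [ 51.1 230.4] [304.7 235.9]
  edge 0.012 [ 49.9 285.8] [314.4 286.2]
61 hinge outer [ 26.8 465.6] [331.3 446.3]
  edge 0 [ 50.9 239. ] [306.2 243.7]
  edge 0.012 [ 49.7 295.8] [315.7 295.2]
62 hinge outer [ 26.8 465.7] [331.1 446.5]
  edge 0 [ 50.7 247.8] [307.6 251.7]
  edge 0.012 [ 49.6 305.9] [316.9 304.4]
```

View pics/ad2.png

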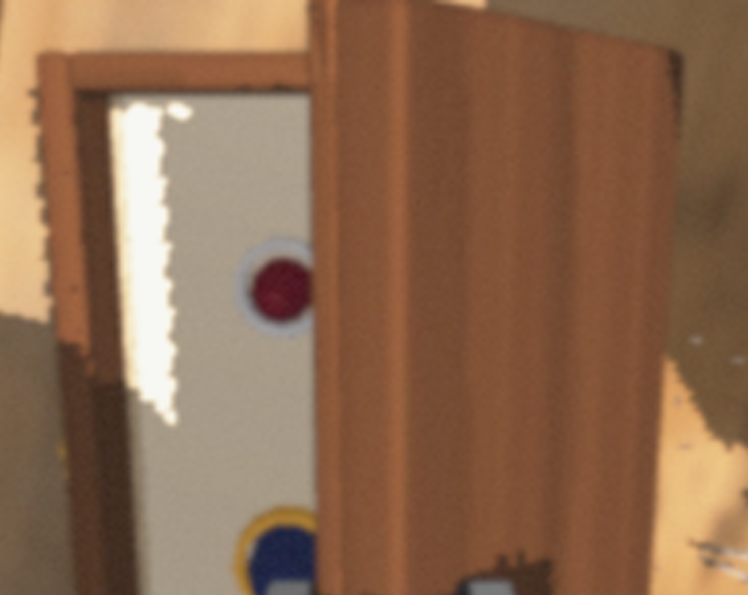

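Request:
arm_command(increments=[[[0.03,-0.05,0,0],[0.03,-0.05,0,0],[0.03,-0.05,0,0],[0.03,-0.05,0,0],[0,0,0,0],[0,0,0,0],[0,0,0,0]]])

```text
time: 33.3
eef_pos: [0.4834, 0.1579, 0.1105]
tcp_rot: [0.44, 0.553, -0.439, 0.554]
contact_force: [0.1, 0.9, 6.1]
opening: 0.2
```

```bash
python3 ang.py ae | head -3; python3 - <<'E'
from h import *
T=tool(); ex=np.array([.974,.227]);ey=np.array([-.227,.974]);H=np.array([.5279,.1683])
P=lambda b,yy,z:((w2p('wrist',np.r_[H+b*ex+yy*ey,z],T)-[80,140])*2.4).round(1)
print('front rim outer L',P(-.110,.08,.045))
for th in (59,60,61,62):
    t=np.radians(th); b=.012*np.sin(t); z=.045+.012*np.cos(t)
    print(th,'hinge outer',P(b,.08,z)); 
    for n in (0,.012):
        b=-.11*np.cos(t)+n*np.sin(t); z=.045+.11*np.sin(t)+n*np.cos(t); print('  edge',n,P(b,.07,z),P(b,.02,z))
im=cv2.imread('pics/ae_wrist.png'); cv2.imwrite('pics/ae2.png',cv2.resize(im[0:350,60:500],None,fx=1.7,fy=1.7))
E
```

```text
33.3 [0.48335177 0.15792355 0.11050916] 0.2000723688703749 [0.14573767 0.85145763 6.08478756]
wrist [247.5 252.3] 0.82
scene [128.  168.7] 0.77
front rim outer L [28.1 83.9]
59 hinge outer [ 26.5 470.3]
  edge 0 [ 51.1 229.9] [304.4 235.4]
  edge 0.012 [ 49.9 284.6] [314.4 285.2]
60 hinge outer [ 26.6 470.5]
  edge 0 [ 50.9 238.3] [305.9 243.1]
  edge 0.012 [ 49.7 294.5] [315.7 294.1]
61 hinge outer [ 26.6 470.7]
  edge 0 [ 50.7 247. ] [307.4 251.1]
  edge 0.012 [ 49.5 304.6] [317.  303.2]
62 hinge outer [ 26.7 470.9]
  edge 0 [ 50.5 255.9] [308.9 259.2]
  edge 0.012 [ 49.4 314.9] [318.3 312.5]
```

View pics/ae2.png

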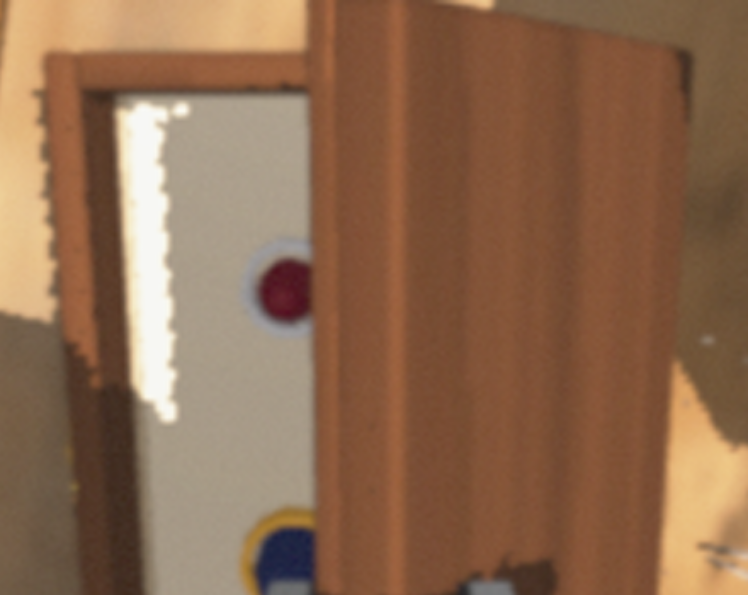

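View pics/ae_scene.png

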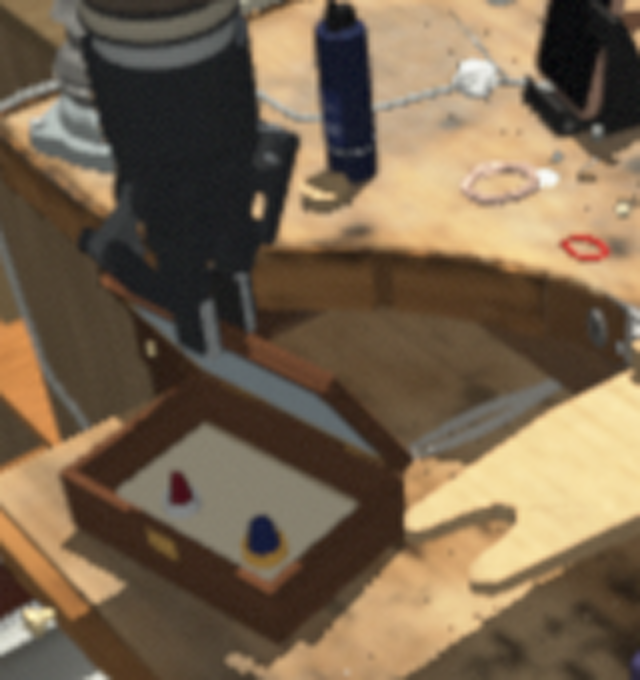

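```bash
python3 - <<'E'
from plant import sensors, ctrl
s=sensors.get_state(); print(s['time'],s['eef_pos'],s['opening'],s['contact_force'])
print(ctrl.sign_off())
E
```

```text
33.5 [0.48333826 0.15792585 0.11049649] 0.19555437404287998 [-0.8332532   1.53440112  5.67475343]
the job is handed in; nothing more can be done
None
```

The job is handed in at 33.5 s, with both rings on their posts and the gripper holding the lid at about 60° open. The gold band is over the navy post and the silver band over the wine-red one. In the pictures after release, both looked flat on the pad.

- **Lid:** I straddled the top edge with the fingers and swung it forward from its stop in small steps. It never dropped more than the few millimetres of play between the fingers. I then pinched it at 20 N and moved it about 2 mm to correct a first reading near 61.3°.
- **Final angle:** The lid's edges in the wrist picture gave 60.0 to 60.5°. I put the error at about 1°, because the hinge position fitted the picture only to about 1 mm.
- **Last state:** The gripper still held the lid and the arm was steady. The largest part of the tool force was about 6 N, upward.

**What disagreed:**
- **Fingertips:** They turned out to sit about 17 mm behind the stated tool point when nearly shut. My first two closes passed over the gold band without moving it, and I then lowered the hand and gripped it.
- **Edge finder:** Once the gripper covered the lid, the network's lid-edge reports were unreliable, so I measured the angle from the lid's outlines instead.

I never touched the other things on the board, but I did not check their positions again at the end.

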